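# Get the bar of soap out from among the bottles on the vanity tray

## Task

The new bar of soap on the wooden vanity tray is hemmed in by three bottles. Stand all three bottles on the grey drying mat, out of the way, then lay the soap gently in the white soap dish, flat and lengthwise, and then put each bottle back upright in the place where it stood on the tray. Do not knock any bottle over, and leave the soap dispenser, the candle jar and the toothbrush tumbler alone.

Things in the scene. Friction and masses are not known exactly. Their poses are not given: they have to be found in the camera images.
- tray: Rectangular wooden vanity tray, 200 (its x) by 220 (its y) by 16 mm high, fixed to the counter. Origin: centre of its underside. Its floor is 6 mm above the origin; its walls are 6 mm thick. The soap lies in its middle; two bottles stand on the near side (its -x) and one on the far side (+x), about 66 mm from the middle, in any order.
- mat: Grey stone-like drying mat, 280 (its x) by 140 (its y) by 9 mm thick, fixed to the counter. Origin: centre of its underside. The side area: a bottle stands on it when the middle of its base is over the mat. It may lie to the left or the right of the tray.
- dish: White ceramic soap dish, outside 100 (its x) by 130 (its y) mm, fixed to the counter. Origin: centre of its underside. The rim, 8 mm wide, is 18 mm high; inside (84 by 114 mm) four ribs across carry the soap 14 mm above the origin. It lies on the other side of the tray from the mat.
- soap: Cream-coloured bar of soap with rounded edges, 55 (its x) by 86 (its y) by 32 mm high, 0.08 to 0.14 kg. Origin: centre of its underside. Grip it across the 55 mm. It lies flat in the middle of the tray, its length along the tray's y within 0.1 rad.
- can: Round aluminium shaving-foam can with a white domed cap, standing; 150 mm high in all. Body 50 mm across up to 116 mm above the base, cap 45 mm across above that. Origin: centre of its base, z up its axis. About 0.22 kg. Grip the body about 103 mm above the base.
- rinse: Mouthwash bottle of green clear plastic, standing; 160 mm high in all. Oblong body 44 (its x) by 62 (its y) by 118 mm high, then a short neck and a round white screw cap 36 mm across from 128 to 160 mm above the base. Origin: centre of its base, z up. About 0.30 kg. Grip the cap at 144 mm.
- lotion: Round amber glass lotion bottle, standing; 142 mm high in all. Body 54 mm across up to 82 mm above the base, sloping shoulder, then a round black screw cap 30 mm across from 108 to 142 mm above the base. Origin: centre of its base, z up. About 0.24 kg. Grip the cap at 126 mm.
- pump: Bystander: soap dispenser with black pump head and short spout, 64 mm across, 184 mm high, loose. Origin: centre of its base. Not to be moved.
- candle: Bystander: squat candle jar with lid, 76 mm across, 102 mm high, loose. Origin: centre of its base. Not to be moved.
- tumbler: Bystander: white ceramic tumbler with a toothbrush in it (one piece), 68 mm across, 100 mm high, the brush leaning out to 172 mm high. Loose. Origin: centre of its base. Not to be moved.
Things that resemble listed ones, but are neither listed nor needed, are in the scene too. Of the things like the dish, leave any that is orange; of the rest the larger one is meant. There is more than one size of the can; the one meant has the size given above.

How it is judged:
By the outcome, as a careful person would: the job done as asked, in the order asked, and still so for the second after the job is handed in, with the robot touching nothing.
It also fails if it takes over 150 s, if anything falls off the work surface, if the arm or the gripper's body presses on something with over 40 N, if the wrist force passes 120 N, or if a joint passes its speed limit or range.

## Robot

A 6-joint arm with a two-finger parallel gripper is mounted at the origin on the work surface. World frame = base frame: x ahead of the robot, y to its left, z up, the work surface at z = 0. Lengths are in m, angles in rad, forces in N, time in s.
With the tool pointing down it reaches from about 0.375 to 0.975 m from the base axis. Payload 3.8 kg.
Tool frame: the origin (TCP) lies on the centre line of the jaws, within the pads' length; the fingertips stand 8 mm ahead of it and the grasp point (between the pads) lies 11 mm behind it; y points along the fingers, z is the direction in which the jaws open and shut, and the axes are right-handed (so a half turn about y gives the same grasp; the last joint's range is limited). The gripper opens to 85 mm and grips with 20 to 120 N. Pads are 22 mm wide; open, the fingers measure 114 mm over their backs; the gripper's body (76 mm by 85 mm) begins 54 mm behind the grasp point. The pads swing forward as they close: fully open they stand 13 mm farther back than shut.
Start: joints at [-1.196, 0.264, 1.604, -0, 1.274, -0.037], TCP at [0.27, -0.619, 0.239] pointing down, gripper open.
Joint ranges: [-2.63, 2.63], [-0.94, 2.18], [0.31, 2.57], [-1.31, 4.45], [0, 2.66], [-2.55, 2.55]. Speed limits (rad/s): [2.57, 2.57, 3.14, 3.14, 3.14, 3.14].

## Interface

Orientations are given as a unit quaternion [w, x, y, z].
In Python, from workcell import * gives the robot as it stands.
- The arm moves only by the tool drive_tool, never from a script. Its argument "targets" is a list of rows, each an object with "twist": the turn, a rotation vector about the world's x, y, z in degrees, a list of three; "offset": the shift along the world's x, y, z in m, a list of three; "gripper": the opening, from -1 (shut) to 1 (fully open). In form: [{"twist": [wx, wy, wz], "offset": [x, y, z], "gripper": gripper}, ...]. A call has 1 to 20 rows; each row is the pose to reach, as a shift and turn from the pose commanded when the call began; what a row does not reach only later rows make up. A row lasts 1/8 s, in which the tool goes at most 62.5 mm and 10.7 degrees, less where a joint would pass 70% of its speed; a pose out of reach is approached as far as the arm can. A call with a gripper value outside its range is refused whole. The fingers move at their own pace and stop on an object; "force" is the grip in N (left out, the last holds). Time passes only in rows, so rows that repeat a pose let the fingers close. It gives the time, the measured TCP pose, the force and the opening at its end, in the units of the state.
- state(): the state, without advancing time (a new reading comes with each control period).
- grab_frame(name): name is "scene" or "side" or "wrist"; returns the picture (400x640x3 uint8, red, green, blue); there is no depth.
- camera_info(name): a dict with "vertical_fov" (degrees; the focal length in pixels is half the picture's height over the tangent of half this angle, whatever the lens; pixels are square), "cx", "cy" (the principal point, pixels), "xyz" and "attitude" of the camera in the world; the wrist camera has in their place "T_tool_cam" (4x4, takes a point from camera to tool coordinates, whose origin is the TCP and whose axes are the tool frame's). Camera axes: x right, y down, z forward; pixel columns grow to the right and rows downward; lengths in m; the calibration is good to about 2 mm. A picture is of the moment at which its call begins: read the wrist's pose just before it. camera_info takes no time and is no camera call.
- sign_off(): hands the job in, once; it reports no verdict.
The state is a dict: "t": time; "qpos": joint angles; "joint_velocities": joint speeds; "joint_torque": joint torques, N m; "position": TCP position; "eef_rot": TCP orientation; "force": force on the tool from outside, world axes, zero at the start; "torque": the same for the moment, N m; "gripper_width": finger opening in m.
Only numpy, scipy, OpenCV 4.12 (cv2) and the standard library are available. Lean on these libraries where they do the work, as an engineer would, in place of code of your own. Each camera call takes 0.05 s, during which the arm holds its last target.

## Working session

There is one attempt and no reset: what is moved stays moved. The work goes in short steps, Python scripts to look and compute and a tool call to move; the robot and the scene stay as the last step left them, time stands still between calls to the robot, and variables do not carry over. Pictures are saved under pics/ and viewed, and the job is handed in when it is done.

Besides the shell and the picture viewer there is one more tool, called after "Call:" as name(argument=value, ...) on one line, values as JSON. drive_tool: Moves the arm, as the interface text tells. Its arguments: {"type":"object","properties":{"targets":{"type":"array"},"force":{"type":"number"}},"required":["targets"]}

```bash
ls; mkdir -p pics; python3 - <<'E'
from workcell import *
import cv2
print(state())
for n in ["scene","side","wrist"]:
    print(n,camera_info(n))
    cv2.imwrite(f"pics/{n}0.png",grab_frame(n)[:,:,::-1])
E
```

```text
pics
{'t': 0.0, 'qpos': array([-1.19586785e+00,  2.64798038e-01,  1.60541429e+00, -1.03133330e-05,
        1.27372122e+00, -3.68826884e-02]), 'joint_velocities': array([ 0.00020751,  0.00031187,  0.00054982, -0.00151651,  0.00094682,
        0.00100203]), 'joint_torque': array([ 5.66376930e-04, -5.15111303e+01, -3.67310107e+01,  1.58532720e-05,
        1.29511720e-02, -8.58174587e-06]), 'position': array([ 0.2699163 , -0.61787522,  0.23791003]), 'eef_rot': array([ 0.14442888, -0.1447142 ,  0.69298458, -0.69135408]), 'force': array([ 0.52223038, -0.41921593,  0.28204683]), 'torque': array([-0.01441038,  0.02138173, -0.05630069]), 'gripper_width': 0.08528509014604037}
scene {'vertical_fov': 49.904048484524814, 'cx': 319.8505955344216, 'cy': 200.8869787462047, 'xyz': array([ 0.96096079, -0.83844289,  0.94552599]), 'attitude': array([-0.36624992,  0.89649641,  0.23007499, -0.0960244 ])}
side {'vertical_fov': 42.49484049286014, 'cx': 317.1429996363167, 'cy': 194.84675571812568, 'xyz': array([-0.29658525,  0.69289628,  0.91264266]), 'attitude': array([ 0.17638295, -0.36438759,  0.81664244, -0.41134639])}
wrist {'vertical_fov': 70.94088343029786, 'cx': 313.4259872943936, 'cy': 203.37649163117712, 'T_tool_cam': array([[ 8.10420309e-04,  9.65338635e-01,  2.60999355e-01,
        -6.62674593e-02],
       [-8.43130650e-04, -2.60998688e-01,  9.65338787e-01,
        -1.34356721e-01],
       [ 9.99999316e-01, -1.00238671e-03,  6.02387953e-04,
        -9.09974820e-04],
       [ 0.00000000e+00,  0.00000000e+00,  0.00000000e+00,
         1.00000000e+00]])}
```

View pics/scene0.png

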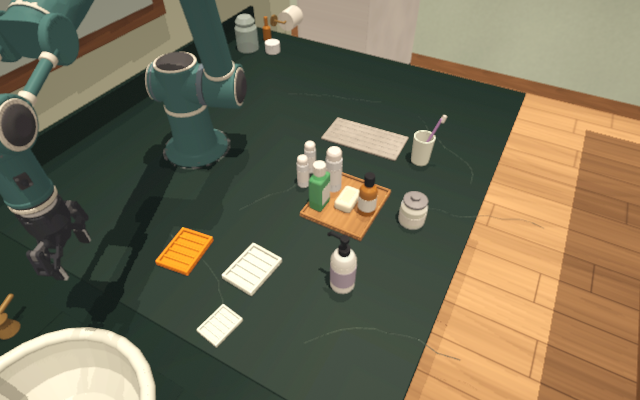

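View pics/side0.png

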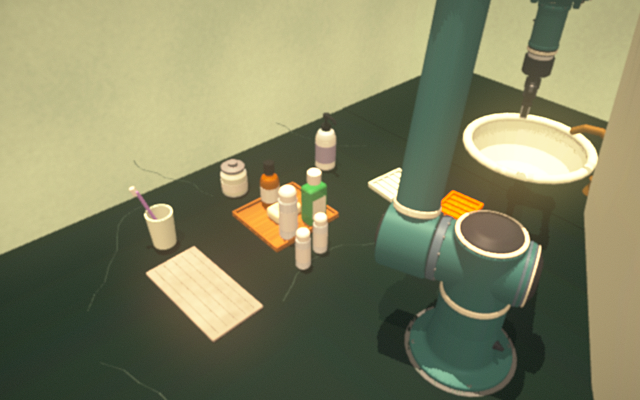

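View pics/wrist0.png

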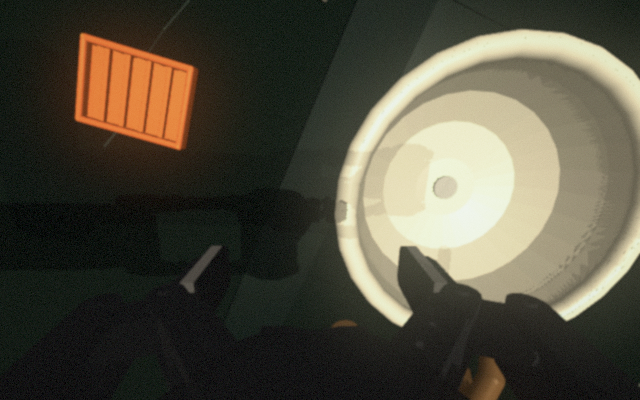

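The scene view shows the tray around (347,205) with rinse (319,187), can (334,168), lotion (368,195) and soap (347,198). Two small cans stand off the tray at (303,170) and (310,155). The dishes are white large (252,268), white small (220,325) and orange (184,250), and the mat is at (365,138).

```bash
cat > h.py <<'E'
from workcell import *
import numpy as np, cv2
from scipy.spatial.transform import Rotation as R
def quat(q): return R.from_quat([q[1],q[2],q[3],q[0]])
def cam(n, st=None):
    i=camera_info(n); f=200/np.tan(np.radians(i["vertical_fov"]/2))
    if n=="wrist":
        T=np.eye(4); T[:3,:3]=quat(st["eef_rot"]).as_matrix(); T[:3,3]=st["position"]
        T=T@i["T_tool_cam"]; return f,i["cx"],i["cy"],T[:3,:3],T[:3,3]
    return f,i["cx"],i["cy"],quat(i["attitude"]).as_matrix(),np.array(i["xyz"])
def ray(c,p):
    f,cx,cy,Rm,t=c; d=Rm@np.array([(p[0]-cx)/f,(p[1]-cy)/f,1]); return t,d/np.linalg.norm(d)
def onz(c,p,z):
    t,d=ray(c,p); return t+d*(z-t[2])/d[2]
def proj(c,P):
    f,cx,cy,Rm,t=c; q=Rm.T@(np.array(P)-t); return np.array([cx+f*q[0]/q[2],cy+f*q[1]/q[2]])
def crop(img,x0,y0,x1,y1,s,name):
    cv2.imwrite(name,cv2.resize(img[y0:y1,x0:x1],None,fx=s,fy=s,interpolation=cv2.INTER_CUBIC))
def quad(mask):
    cs,_=cv2.findContours(mask,cv2.RETR_EXTERNAL,cv2.CHAIN_APPROX_NONE)
    c=max(cs,key=cv2.contourArea); h=cv2.convexHull(c)
    for e in np.linspace(1,20,60):
        a=cv2.approxPolyDP(h,e,True)
        if len(a)<=4: return a[:,0,:],cv2.contourArea(c)
E
python3 - <<'E'
from h import *
s=cv2.imread("pics/scene0.png"); d=cv2.imread("pics/side0.png")
crop(s,280,110,440,250,5,"pics/sc1.png"); crop(s,150,210,310,350,4,"pics/sc2.png"); crop(d,130,110,350,345,3.6 if 0 else 2.5,"pics/sd1.png")
E
```

```text
(no output)
```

View pics/sc1.png

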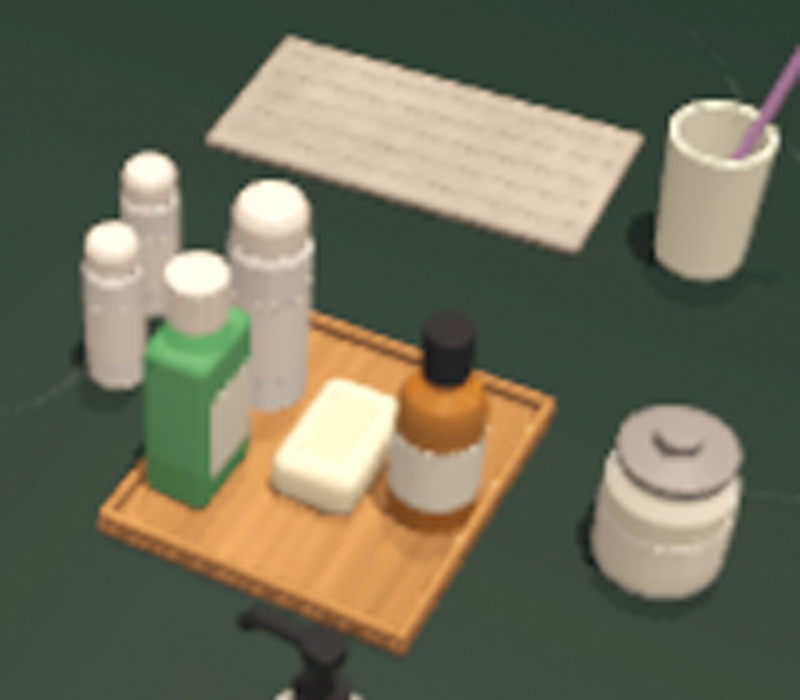

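View pics/sc2.png

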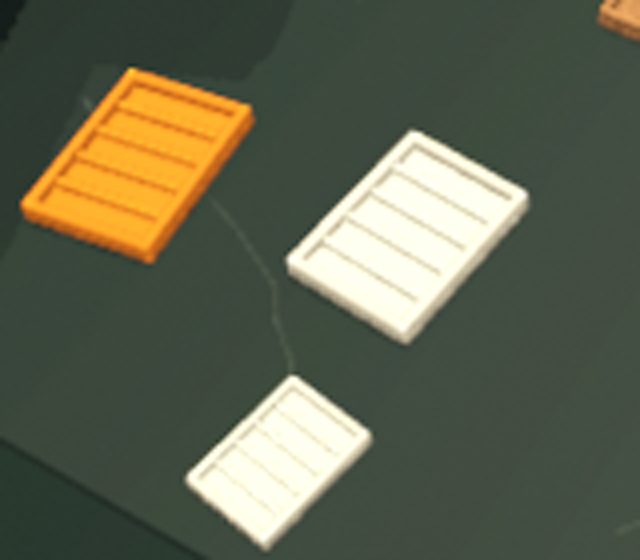

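View pics/sd1.png

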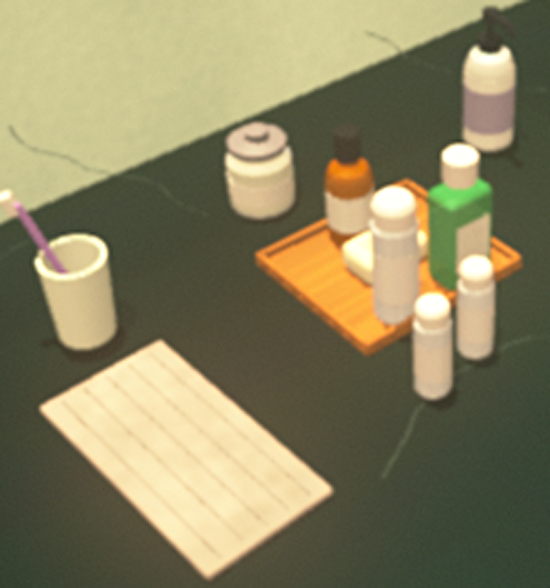

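The candidates for the can are the tall one on the tray (334,168) and the two shorter ones at (303,170) and (310,155); I take the tall one on the tray. The white larger dish at (252,268) is the one meant. Next I measure.

```bash
python3 - <<'E'
from h import *
S=cam("scene"); D=cam("side")
s=cv2.imread("pics/scene0.png"); d=cv2.imread("pics/side0.png")
def rep(n,C,pts,z):
    P=np.array([onz(C,p,z) for p in pts])[:,:2]
    L=np.linalg.norm(np.roll(P,-1,0)-P,axis=1)
    print(n,"corners",P.round(3).tolist(),"len",L.round(3),"c",P.mean(0).round(4))
    e=np.roll(P,-1,0)-P; print("   ang",np.degrees(np.arctan2(e[:,1],e[:,0])).round(1))
cs=lambda l,s,x,y:[(x+a/s,y+b/s) for a,b in l]
rep("tray S",S,cs([(102,515),(404,643),(553,402)],5,280,110),.016)
rep("mat S",S,cs([(206,138),(290,37),(643,136),(576,251)],5,280,110),.009)
rep("mat D",D,cs([(40,407),(162,340),(332,491),(211,577)],2.5,130,110),.009)
rep("tray D",D,cs([(256,256),(405,181),(521,259),(366,345)],2.5,130,110),.016)
rep("dish S",S,cs([(288,262),(413,131),(528,195),(405,333)],4,150,210),.018)
rep("small S",S,cs([(187,477),(292,376),(371,436),(265,540)],4,150,210),.018)
# cap tops
def tri(p,q):
    a,u=ray(S,p); b,v=ray(D,q)
    A=np.stack([u,-v],1); k=np.linalg.lstsq(A,b-a,rcond=None)[0]
    X,Y=a+k[0]*u,b+k[1]*v; return ((X+Y)/2).round(4),np.linalg.norm(X-Y).round(4)
c5=lambda a,b:(280+a/5,110+b/5); c2=lambda a,b:(130+a/2.5,110+b/2.5)
print("can cap",tri(c5(270,208),c2(393,205)))
print("rinse cap top",tri(c5(197,275),c2(460,155)))
print("lotion cap top",tri(c5(449,328),c2(347,136)))
print("smallA",tri(c5(112,245),c2(432,308)), "smallB",tri(c5(150,172),c2(476,270)))
print("smallA'",tri(c5(112,245),c2(476,270)), "smallB'",tri(c5(150,172),c2(432,308)))
print("candle",tri(c5(680,450),c2(257,140)))
print("tumbler rim",tri(c5(722,130),c2(73,255)))
print("pump base", onz(S,(342,280),0))
E
```

```text
tray S corners [[0.491, -0.112], [0.688, -0.115], [0.688, 0.105]] len [0.198 0.22  0.293] c [ 0.6223 -0.0404]
   ang [  -0.9   90.2 -132.2]
mat S corners [[0.365, 0.246], [0.36, 0.385], [0.638, 0.397], [0.643, 0.255]] len [0.14  0.278 0.142 0.279] c [0.5016 0.3208]
   ang [  91.8    2.4  -87.7 -178. ]
mat D corners [[0.63, 0.397], [0.635, 0.258], [0.359, 0.25], [0.352, 0.384]] len [0.139 0.277 0.134 0.279] c [0.4939 0.3226]
   ang [ -88.  -178.3   93.     2.7]
tray D corners [[0.678, 0.111], [0.679, -0.105], [0.48, -0.106], [0.484, 0.11]] len [0.216 0.199 0.216 0.194] c [0.5801 0.0027]
   ang [ -89.8 -179.8   88.8    0.2]
dish S corners [[0.426, -0.4], [0.435, -0.272], [0.534, -0.28], [0.524, -0.408]] len [0.128 0.099 0.128 0.098] c [ 0.4797 -0.3402]
   ang [ 86.3  -4.7 -94.5 175.7]
small S corners [[0.468, -0.549], [0.481, -0.466], [0.547, -0.476], [0.533, -0.558]] len [0.084 0.067 0.084 0.065] c [ 0.5074 -0.5123]
   ang [ 81.6  -8.4 -99.8 172.2]
can cap (array([0.5161, 0.0458, 0.1449]), np.float64(0.0026))
rinse cap top (array([ 0.5179, -0.0459,  0.1633]), np.float64(0.0025))
lotion cap top (array([0.65  , 0.0014, 0.1425]), np.float64(0.0053))
smallA (array([0.4177, 0.0579, 0.0743]), np.float64(0.0317)) smallB (array([0.4154, 0.0468, 0.1283]), np.float64(0.0357))
smallA' (array([0.4239, 0.0166, 0.1014]), np.float64(0.0025)) smallB' (array([0.4091, 0.0879, 0.1026]), np.float64(0.0037))
candle (array([0.7836, 0.0319, 0.0839]), np.float64(0.0046))
tumbler rim (array([0.7109, 0.3032, 0.101 ]), np.float64(0.0045))
pump base [ 6.99908947e-01 -2.52371858e-01 -1.11022302e-16]
```

```bash
python3 - <<'E'
from h import *
s=state(); print(quat(s["eef_rot"]).as_matrix().round(3), s["position"])
E
```

```text
[[-0.916 -0.001  0.4  ]
 [-0.4    0.002 -0.916]
 [-0.    -1.    -0.002]] [ 0.26996795 -0.6180441   0.23821262]
```

Call:
drive_tool(targets=[{"twist": [0, 0, 10], "offset": [0.02, 0.03, 0.02], "gripper": 1}, {"twist": [0, 0, 20], "offset": [0.06, 0.09, 0.05], "gripper": 1}, {"twist": [0, 0, 30], "offset": [0.1, 0.15, 0.09], "gripper": 1}, {"twist": [0, 0, 40], "offset": [0.14, 0.22, 0.12], "gripper": 1}, {"twist": [0, 0, 50], "offset": [0.18, 0.28, 0.15], "gripper": 1}, {"twist": [0, 0, 60], "offset": [0.2, 0.32, 0.16], "gripper": 1}, {"twist": [0, 0, 66.4], "offset": [0.21, 0.338, 0.162], "gripper": 1}, {"twist": [0, 0, 66.4], "offset": [0.21, 0.338, 0.162], "gripper": 1}, {"twist": [0, 0, 66.4], "offset": [0.21, 0.338, 0.162], "gripper": 1}, {"twist": [0, 0, 66.4], "offset": [0.21, 0.338, 0.162], "gripper": 1}])

```text
t: 1.4
position: [0.4793, -0.2816, 0.4002]
eef_rot: [0.499, -0.5, 0.501, -0.5]
force: [-0.1, -0.3, -0.3]
gripper_width: 0.0855
```

```bash
cat >> h.py <<'E'
def shot(name):
    import pickle
    s=state(); im=grab_frame("wrist"); cv2.imwrite(f"pics/{name}.png",im[:,:,::-1]); pickle.dump(s,open(f"pics/{name}.pkl","wb")); return cam("wrist",s),im
def load(name):
    import pickle
    return cam("wrist",pickle.load(open(f"pics/{name}.pkl","rb"))),cv2.imread(f"pics/{name}.png")
E
python3 -c "
from h import *
shot('w1')"
```

Call:
drive_tool(targets=[{"twist": [0, 0, 0], "offset": [0.02, 0.05, 0], "gripper": 1}, {"twist": [0, 0, 0], "offset": [0.04, 0.11, 0.01], "gripper": 1}, {"twist": [0, 0, 0], "offset": [0.06, 0.17, 0.02], "gripper": 1}, {"twist": [0, 0, 0], "offset": [0.08, 0.23, 0.03], "gripper": 1}, {"twist": [0, 0, 0], "offset": [0.09, 0.28, 0.03], "gripper": 1}, {"twist": [0, 0, 0], "offset": [0.1, 0.31, 0.03], "gripper": 1}, {"twist": [0, 0, 0], "offset": [0.1, 0.33, 0.03], "gripper": 1}, {"twist": [0, 0, 0], "offset": [0.1, 0.33, 0.03], "gripper": 1}, {"twist": [0, 0, 0], "offset": [0.1, 0.33, 0.03], "gripper": 1}])

```text
t: 2.58
position: [0.58, 0.0479, 0.4312]
eef_rot: [-0.499, 0.5, -0.5, 0.501]
force: [-1.1, -0.4, -0.0]
gripper_width: 0.0855
```

```bash
python3 -c "
from h import *
shot('w2'); print(state()['position'])"
```

```text
[0.58001059 0.04783501 0.43131375]
```

View pics/w1.png

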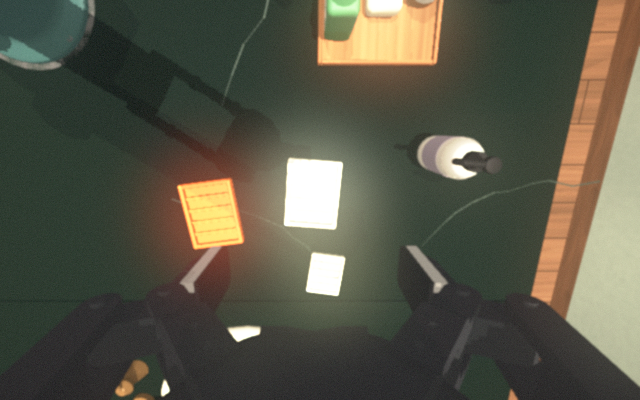

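View pics/w2.png

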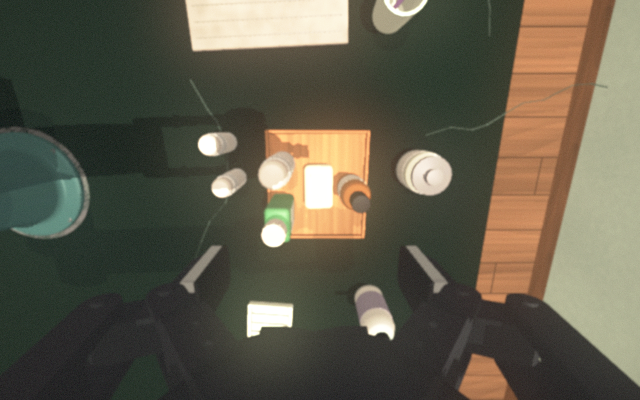

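The wrist view w1 shows the big white dish at (313,193), the small one at (326,273) and orange at (212,213). View w2 shows the tray (318,184), can (276,172), rinse (275,232), lotion (355,192), soap (318,186) and small cans (217,144) and (230,182).

```bash
python3 - <<'E'
from h import *
def rep(n,C,m,z):
    q,a=quad(m); P=np.array([onz(C,p,z) for p in q.astype(float)])[:,:2]
    e=np.roll(P,-1,0)-P
    print(n,q.tolist(),"\n  ",P.round(4).tolist(),"len",np.linalg.norm(e,axis=1).round(3),"ang",np.degrees(np.arctan2(e[:,1],e[:,0])).round(1),"c",P.mean(0).round(4))
def reg(m,x0,y0,x1,y1):
    o=np.zeros_like(m); o[y0:y1,x0:x1]=m[y0:y1,x0:x1]; return o
C,im=load("w2"); hsv=cv2.cvtColor(im,cv2.COLOR_BGR2HSV)
tray=cv2.inRange(hsv,(3,70,80),(25,255,255)); rep("tray",C,reg(tray,255,120,385,250),.016)
bright=cv2.inRange(hsv,(0,0,225),(60,130,255)); rep("soap",C,reg(bright,300,155,338,215),.038)
mat=cv2.inRange(hsv,(0,0,90),(60,120,255)); rep("mat(cut)",C,reg(mat,180,0,360,60),.009)
crop(im,180,110,460,260,2.8,"pics/w2c.png")
C,im=load("w1"); hsv=cv2.cvtColor(im,cv2.COLOR_BGR2HSV)
w=cv2.inRange(hsv,(0,0,200),(180,120,255)); rep("dish",C,reg(w,275,145,355,238),.018); rep("small",C,reg(w,300,245,355,305),.018)
crop(im,160,130,360,310,4,"pics/w1c.png")
E
```

```text
tray [[377, 124], [371, 236], [280, 248], [264, 129]] 
   [[0.6998, 0.1201], [0.7001, -0.1057], [0.5086, -0.1325], [0.4865, 0.1115]] len [0.226 0.193 0.245 0.213] ang [ -89.9 -172.1   95.2    2.3] c [ 0.5988 -0.0016]
soap [[337, 155], [337, 214], [300, 214], [300, 158]] 
   [[0.6238, 0.0646], [0.626, -0.0504], [0.5532, -0.0502], [0.5549, 0.0592]] len [0.115 0.073 0.109 0.069] ang [-88.9 179.9  89.1   4.5] c [0.5895 0.0058]
mat(cut) [[358, 7], [347, 44], [192, 51], [184, 0]] 
   [[0.6575, 0.3146], [0.6402, 0.2573], [0.363, 0.2468], [0.3585, 0.3258]] len [0.06  0.277 0.079 0.299] ang [-106.8 -177.8   93.3   -2.1] c [0.5048 0.2861]
dish [[289, 158], [342, 163], [334, 229], [284, 224]] 
   [[0.4341, -0.2687], [0.5311, -0.278], [0.5186, -0.4066], [0.4211, -0.3961]] len [0.097 0.129 0.098 0.128] ang [ -5.5 -95.6 173.8  84.2] c [ 0.4762 -0.3374]
small [[313, 252], [344, 257], [337, 295], [306, 290]] 
   [[0.4774, -0.4555], [0.5396, -0.4665], [0.5273, -0.5533], [0.4625, -0.5414]] len [0.063 0.088 0.066 0.087] ang [-10.  -98.1 169.6  80.2] c [ 0.5017 -0.5042]
```

View pics/w2c.png

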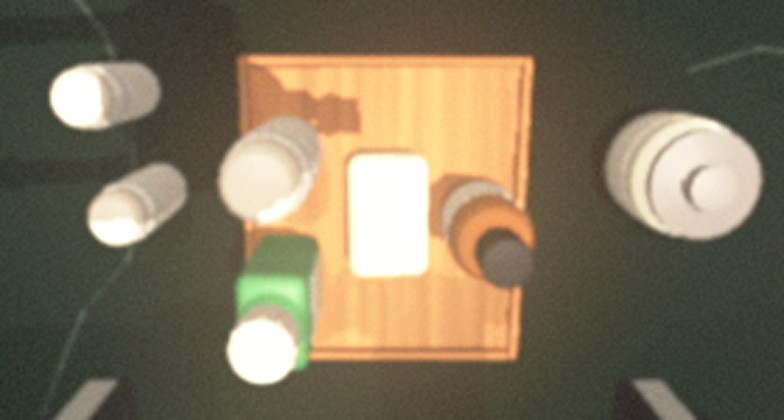

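View pics/w1c.png

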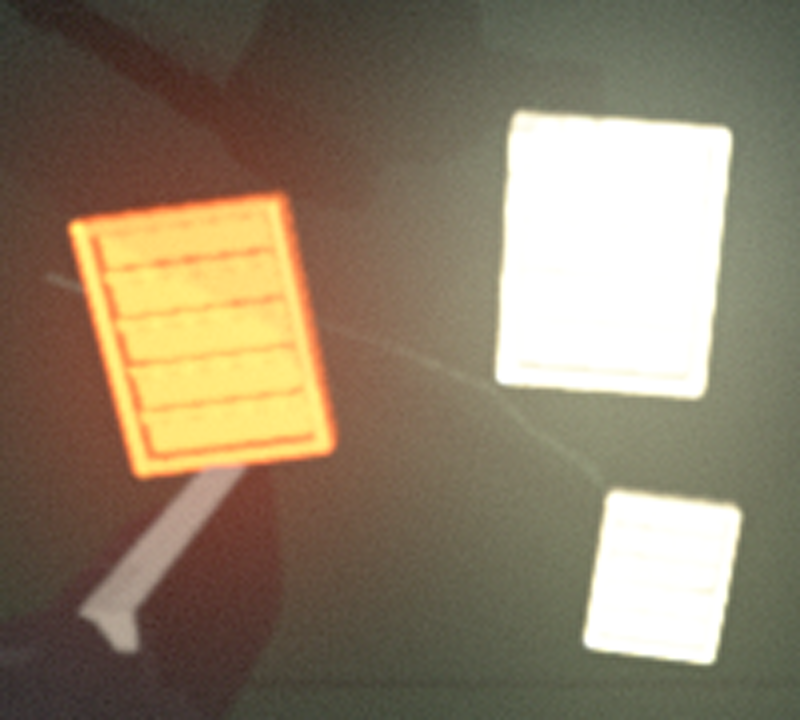

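```bash
python3 - <<'E'
from h import *
C,im=load("w2"); S=cam("scene"); D=cam("side")
k=lambda a,b:(180+a/2.8,110+b/2.8)
P=[onz(C,k(*p),.016)[:2] for p in [(240,57),(533,58),(517,358)]]
print("tray",np.round(P,4),np.linalg.norm(P[1]-P[0]),np.linalg.norm(P[2]-P[1]),"c",(P[0]+P[2])/2)
P=np.array([onz(C,k(*p),.036)[:2] for p in [(350,153),(428,153),(427,276),(349,276)]]);print("soap",P.round(4),P.mean(0))
print("can",onz(C,k(256,178),.150)); print("rinse",onz(C,k(262,350),.166)); print("lotion",onz(C,k(505,257),.148))
c5=lambda a,b:(280+a/5,110+b/5); c2=lambda a,b:(130+a/2.5,110+b/2.5)
for n,p,q,w in [("can",c5(270,208),c2(393,205),k(256,178)),("rinse",c5(197,275),c2(460,155),k(262,350)),("lot",c5(449,328),c2(347,136),k(505,257))]:
    for cc in ([(S,p),(C,w)],[(D,q),(C,w)],[(S,p),(D,q)]):
        A=np.zeros((3,3));b=np.zeros(3)
        for c,x in cc:
            t,d=ray(c,x);M=np.eye(3)-np.outer(d,d);A+=M;b+=M@t
        X=np.linalg.solve(A,b); print(n,X.round(4))
E
```

```text
tray [[ 0.4896  0.109 ]
 [ 0.6879  0.1079]
 [ 0.687  -0.1099]] 0.19829821670550216 0.21772270944401978 c [ 5.88315353e-01 -4.17083863e-04]
soap [[ 0.564   0.0465]
 [ 0.6165  0.0464]
 [ 0.6171 -0.0398]
 [ 0.5624 -0.0397]] [0.59001296 0.00336109]
can [0.517271   0.04808466 0.15      ]
rinse [ 0.51901533 -0.04348669  0.166     ]
lotion [0.652004   0.00368706 0.148     ]
can [0.5166 0.0473 0.1447]
can [0.5158 0.0461 0.1443]
can [0.5161 0.0458 0.1449]
rinse [ 0.5186 -0.0446  0.1631]
rinse [ 0.5179 -0.0462  0.1621]
rinse [ 0.5179 -0.0459  0.1633]
lot [0.6524 0.0025 0.144 ]
lot [ 0.6526 -0.0008  0.1386]
lot [0.65   0.0014 0.1425]
```

Call:
drive_tool(targets=[{"twist": [0, 0, 0], "offset": [-0.02, 0, -0.03], "gripper": 1}, {"twist": [0, 0, 0], "offset": [-0.05, 0, -0.08], "gripper": 1}, {"twist": [0, 0, 0], "offset": [-0.063, -0.001, -0.14], "gripper": 1}, {"twist": [0, 0, 0], "offset": [-0.063, -0.001, -0.2], "gripper": 1}, {"twist": [0, 0, 0], "offset": [-0.063, -0.001, -0.24], "gripper": 1}, {"twist": [0, 0, 0], "offset": [-0.063, -0.001, -0.27], "gripper": 1}, {"twist": [0, 0, 0], "offset": [-0.063, -0.001, -0.29], "gripper": 1}, {"twist": [0, 0, 0], "offset": [-0.063, -0.001, -0.31], "gripper": 1}, {"twist": [0, 0, 0], "offset": [-0.063, -0.001, -0.325], "gripper": 1}, {"twist": [0, 0, 0], "offset": [-0.063, -0.001, -0.333], "gripper": 1}, {"twist": [0, 0, 0], "offset": [-0.063, -0.001, -0.333], "gripper": 1}], force=40)

```text
t: 4.0
position: [0.5169, 0.0481, 0.098]
eef_rot: [0.5, -0.5, 0.5, -0.5]
force: [0.1, 0.4, 0.7]
gripper_width: 0.0854
```

```bash
python3 -c "
from h import *
cv2.imwrite('pics/s2.png',cv2.resize(grab_frame('scene')[90:260,240:440,::-1],None,fx=4,fy=3.5))
shot('w3')"
```

```text
(no output)
```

View pics/s2.png

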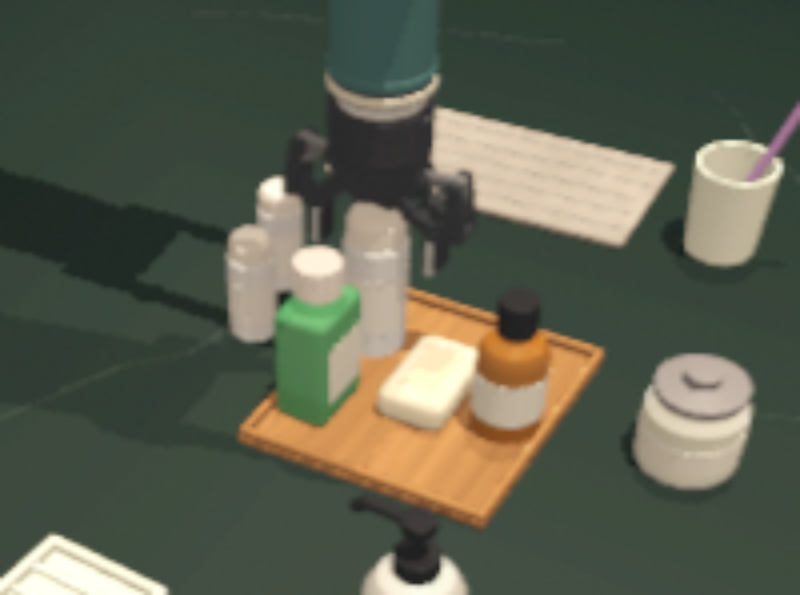

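View pics/w3.png

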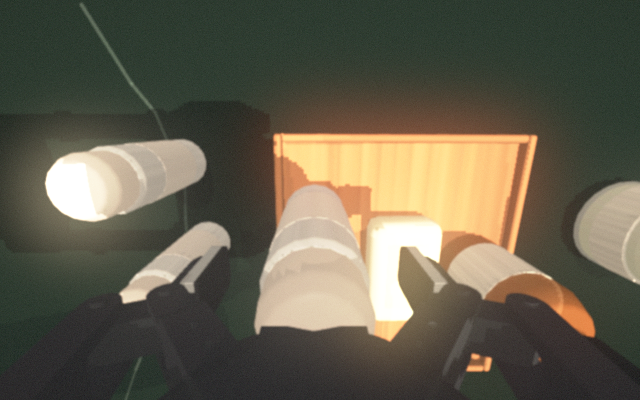

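The fingers at (208,265) and (420,265) straddle the can at (315,270), so I grip.

Call:
drive_tool(targets=[{"twist": [0, 0, 0], "offset": [0, 0, 0], "gripper": -0.2}, {"twist": [0, 0, 0], "offset": [0, 0, 0], "gripper": -0.6}, {"twist": [0, 0, 0], "offset": [0, 0, 0], "gripper": -1}, {"twist": [0, 0, 0], "offset": [0, 0, 0], "gripper": -1}, {"twist": [0, 0, 0], "offset": [0, 0, 0], "gripper": -1}, {"twist": [0, 0, 0], "offset": [0, 0, 0], "gripper": -1}], force=40)

```text
t: 4.85
position: [0.518, 0.0485, 0.0991]
eef_rot: [0.5, -0.5, 0.5, -0.5]
force: [0.1, -0.3, 5.6]
gripper_width: 0.0484
```

Call:
drive_tool(targets=[{"twist": [0, 0, 0], "offset": [0, 0, 0.01], "gripper": -1}, {"twist": [0, 0, 0], "offset": [0, 0, 0.03], "gripper": -1}, {"twist": [0, 0, 0], "offset": [0, 0, 0.065], "gripper": -1}, {"twist": [0, 0, 0], "offset": [0, 0, 0.1], "gripper": -1}, {"twist": [0, 0, 0], "offset": [-0.005, 0.01, 0.13], "gripper": -1}, {"twist": [0, 0, 0], "offset": [-0.015, 0.03, 0.14], "gripper": -1}, {"twist": [0, 0, 0], "offset": [-0.03, 0.06, 0.145], "gripper": -1}, {"twist": [0, 0, 0], "offset": [-0.045, 0.1, 0.145], "gripper": -1}, {"twist": [0, 0, 0], "offset": [-0.06, 0.14, 0.145], "gripper": -1}, {"twist": [0, 0, 0], "offset": [-0.075, 0.18, 0.14], "gripper": -1}, {"twist": [0, 0, 0], "offset": [-0.09, 0.22, 0.13], "gripper": -1}, {"twist": [0, 0, 0], "offset": [-0.1, 0.25, 0.11], "gripper": -1}, {"twist": [0, 0, 0], "offset": [-0.105, 0.265, 0.085], "gripper": -1}, {"twist": [0, 0, 0], "offset": [-0.107, 0.272, 0.06], "gripper": -1}, {"twist": [0, 0, 0], "offset": [-0.107, 0.272, 0.035], "gripper": -1}, {"twist": [0, 0, 0], "offset": [-0.107, 0.272, 0.018], "gripper": -1}, {"twist": [0, 0, 0], "offset": [-0.107, 0.272, 0.009], "gripper": -1}, {"twist": [0, 0, 0], "offset": [-0.107, 0.272, 0.005], "gripper": -1}, {"twist": [0, 0, 0], "offset": [-0.107, 0.272, 0.005], "gripper": -1}])

```text
t: 7.22
position: [0.4105, 0.3205, 0.1037]
eef_rot: [-0.5, 0.5, -0.5, 0.5]
force: [0.5, 0.9, -1.2]
gripper_width: 0.0485
```

```bash
python3 -c "
from h import *
im=grab_frame('scene')[:,:,::-1]; crop(im,260,50,460,250,3,'pics/s3.png'); print(state()['force'],state()['position'])"
```

```text
[-1.12410641 -0.3393331  -2.00391636] [0.41075678 0.32066672 0.10403285]
```

View pics/s3.png

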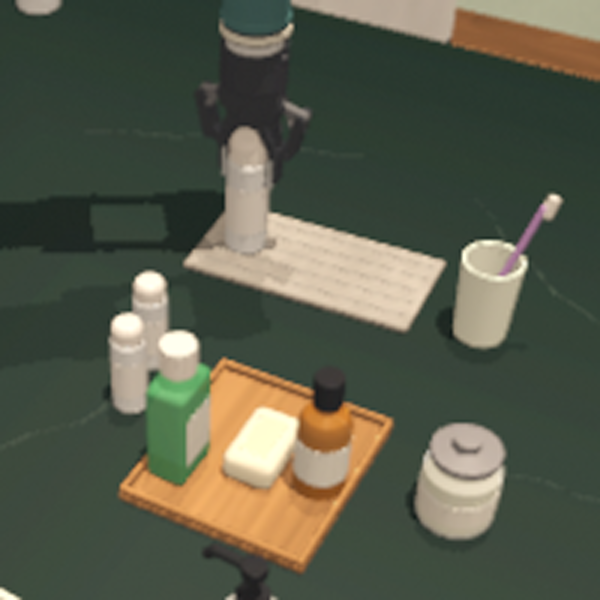

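Call:
drive_tool(targets=[{"twist": [0, 0, 0], "offset": [0, 0, -0.001], "gripper": -1}, {"twist": [0, 0, 0], "offset": [0, 0, -0.002], "gripper": -1}, {"twist": [0, 0, 0], "offset": [0, 0, -0.002], "gripper": -1}])

```text
t: 7.65
position: [0.4107, 0.3208, 0.1021]
eef_rot: [0.5, -0.499, 0.5, -0.5]
force: [-0.5, -0.8, 2.6]
gripper_width: 0.049
```

Call:
drive_tool(targets=[{"twist": [0, 0, 0], "offset": [0, 0, 0], "gripper": -0.2}, {"twist": [0, 0, 0], "offset": [0, 0, 0], "gripper": 0.6}, {"twist": [0, 0, 0], "offset": [0, 0, 0], "gripper": 1}, {"twist": [0, 0, 0], "offset": [0, 0, 0], "gripper": 1}, {"twist": [0, 0, 0], "offset": [0, 0, 0.03], "gripper": 1}, {"twist": [0, 0, 0], "offset": [0, 0, 0.08], "gripper": 1}, {"twist": [0, 0, 0], "offset": [0, 0, 0.13], "gripper": 1}, {"twist": [0, 0, 0], "offset": [0.015, -0.04, 0.15], "gripper": 1}, {"twist": [0, 0, 0], "offset": [0.03, -0.1, 0.16], "gripper": 1}, {"twist": [0, 0, 0], "offset": [0.045, -0.16, 0.16], "gripper": 1}, {"twist": [0, 0, 0], "offset": [0.06, -0.22, 0.16], "gripper": 1}, {"twist": [0, 0, 0], "offset": [0.08, -0.28, 0.16], "gripper": 1}, {"twist": [0, 0, 0], "offset": [0.1, -0.33, 0.15], "gripper": 1}, {"twist": [0, 0, 0], "offset": [0.109, -0.36, 0.14], "gripper": 1}, {"twist": [0, 0, 0], "offset": [0.109, -0.3645, 0.12], "gripper": 1}, {"twist": [0, 0, 0], "offset": [0.109, -0.3645, 0.1], "gripper": 1}, {"twist": [0, 0, 0], "offset": [0.109, -0.3645, 0.08], "gripper": 1}, {"twist": [0, 0, 0], "offset": [0.109, -0.3645, 0.08], "gripper": 1}])

```text
t: 9.9
position: [0.5175, -0.0439, 0.1792]
eef_rot: [0.499, -0.501, 0.501, -0.499]
force: [-0.4, 0.4, 0.2]
gripper_width: 0.0854
```

```bash
python3 -c "
from h import *
shot('w4')
im=grab_frame('scene')[:,:,::-1]; crop(im,260,50,460,250,3,'pics/s4.png'); print(state()['position'])"
```

```text
[ 0.51924943 -0.04407747  0.18153823]
```

View pics/s4.png

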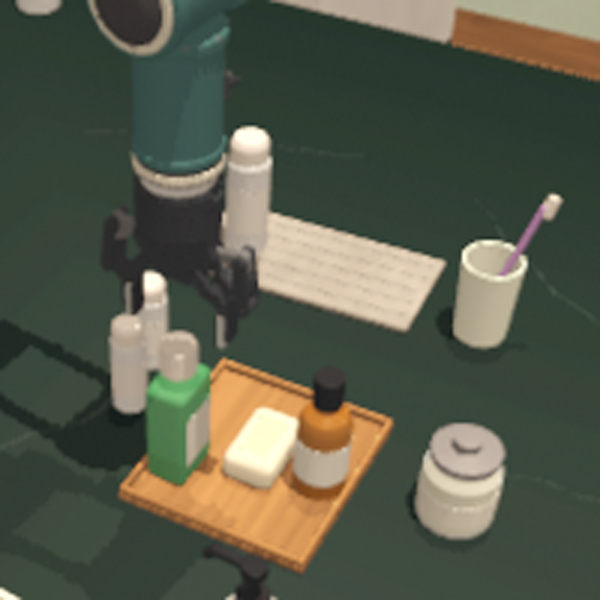

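View pics/w4.png

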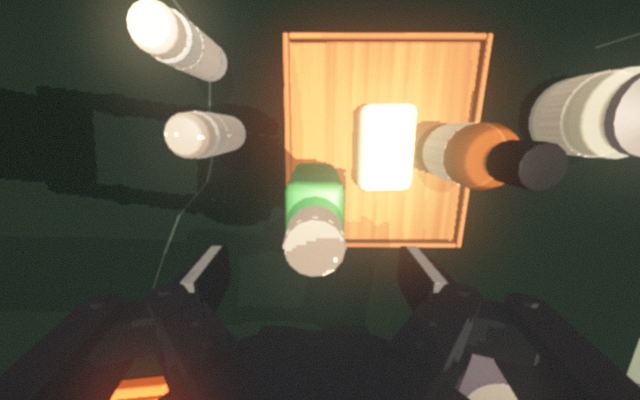

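The can stands on the mat, and the rinse cap top is centred at (314,247) between the fingers.

```bash
python3 - <<'E'
from h import *
C,im=load("w4")
print("rinse",onz(C,(314,247),.166)); print("lotion",onz(C,(541,166),.148))
P=np.array([onz(C,p,.016)[:2] for p in [(283,34),(493,34),(463,247)]]);print("tray",P.round(4),(P[0]+P[2])/2)
P=np.array([onz(C,p,.036)[:2] for p in [(362,104),(416,104),(411,190),(358,190)]]);print("soap",P.round(4),P.mean(0))
E
```

```text
rinse [ 0.51767396 -0.0427429   0.166     ]
lotion [0.65109693 0.0008541  0.148     ]
tray [[ 0.4881  0.1081]
 [ 0.686   0.1076]
 [ 0.6877 -0.1093]] [ 0.5879263  -0.00060345]
soap [[ 0.5623  0.044 ]
 [ 0.6127  0.0439]
 [ 0.6153 -0.0382]
 [ 0.5619 -0.0382]] [0.58803179 0.00285799]
```

Call:
drive_tool(targets=[{"twist": [0, 0, 0], "offset": [-0.001, 0.001, -0.015], "gripper": 1}, {"twist": [0, 0, 0], "offset": [-0.001, 0.001, -0.03], "gripper": 1}, {"twist": [0, 0, 0], "offset": [-0.001, 0.001, -0.042], "gripper": 0.6}, {"twist": [0, 0, 0], "offset": [-0.001, 0.001, -0.042], "gripper": 0.1}, {"twist": [0, 0, 0], "offset": [-0.001, 0.001, -0.042], "gripper": -0.3}, {"twist": [0, 0, 0], "offset": [-0.001, 0.001, -0.042], "gripper": -0.6}, {"twist": [0, 0, 0], "offset": [-0.001, 0.001, -0.042], "gripper": -1}, {"twist": [0, 0, 0], "offset": [-0.001, 0.001, -0.042], "gripper": -1}, {"twist": [0, 0, 0], "offset": [-0.001, 0.001, -0.042], "gripper": -1}, {"twist": [0, 0, 0], "offset": [-0.001, 0.001, -0.042], "gripper": -1}], force=45)

```text
t: 11.25
position: [0.5182, -0.0431, 0.1393]
eef_rot: [0.5, -0.5, 0.5, -0.5]
force: [0.5, -0.2, -3.0]
gripper_width: 0.0351
```

Call:
drive_tool(targets=[{"twist": [0, 0, 0], "offset": [0, 0, 0.01], "gripper": -1}, {"twist": [0, 0, 0], "offset": [0, 0, 0.03], "gripper": -1}, {"twist": [0, 0, 0], "offset": [0, 0, 0.06], "gripper": -1}, {"twist": [0, 0, 0], "offset": [0, 0.005, 0.09], "gripper": -1}, {"twist": [0, 0, 0], "offset": [0, 0.02, 0.11], "gripper": -1}, {"twist": [0, 0, 0], "offset": [-0.001, 0.045, 0.12], "gripper": -1}, {"twist": [0, 0, 0], "offset": [-0.003, 0.08, 0.12], "gripper": -1}, {"twist": [0, 0, 0], "offset": [-0.005, 0.12, 0.12], "gripper": -1}, {"twist": [0, 0, 0], "offset": [-0.007, 0.165, 0.12], "gripper": -1}, {"twist": [0, 0, 0], "offset": [-0.009, 0.21, 0.12], "gripper": -1}, {"twist": [0, 0, 0], "offset": [-0.011, 0.255, 0.12], "gripper": -1}, {"twist": [0, 0, 0], "offset": [-0.012, 0.295, 0.115], "gripper": -1}, {"twist": [0, 0, 0], "offset": [-0.013, 0.33, 0.1], "gripper": -1}, {"twist": [0, 0, 0], "offset": [-0.013, 0.355, 0.08], "gripper": -1}, {"twist": [0, 0, 0], "offset": [-0.013, 0.364, 0.055], "gripper": -1}, {"twist": [0, 0, 0], "offset": [-0.013, 0.364, 0.03], "gripper": -1}, {"twist": [0, 0, 0], "offset": [-0.013, 0.364, 0.014], "gripper": -1}, {"twist": [0, 0, 0], "offset": [-0.013, 0.364, 0.006], "gripper": -1}, {"twist": [0, 0, 0], "offset": [-0.013, 0.364, 0.005], "gripper": -1}, {"twist": [0, 0, 0], "offset": [-0.013, 0.364, 0.005], "gripper": -1}])

```text
t: 13.75
position: [0.5059, 0.3211, 0.1454]
eef_rot: [0.5, -0.499, 0.5, -0.5]
force: [0.1, -0.3, -3.5]
gripper_width: 0.0351
```

Call:
drive_tool(targets=[{"twist": [0, 0, 0], "offset": [0, 0, -0.001], "gripper": -1}, {"twist": [0, 0, 0], "offset": [0, 0, -0.002], "gripper": -1}, {"twist": [0, 0, 0], "offset": [0, 0, -0.002], "gripper": -1}])

```text
t: 14.12
position: [0.5052, 0.3209, 0.1424]
eef_rot: [-0.5, 0.5, -0.5, 0.5]
force: [0.6, -0.1, -3.4]
gripper_width: 0.0348
```

```bash
python3 -c "
from h import *
im=grab_frame('scene')[:,:,::-1]; crop(im,260,50,460,250,3,'pics/s5.png'); print(state()['force'],state()['position'])"
```

```text
[ 0.31069609 -0.71759423 -3.2371449 ] [0.50518414 0.32093855 0.14236994]
```

View pics/s5.png

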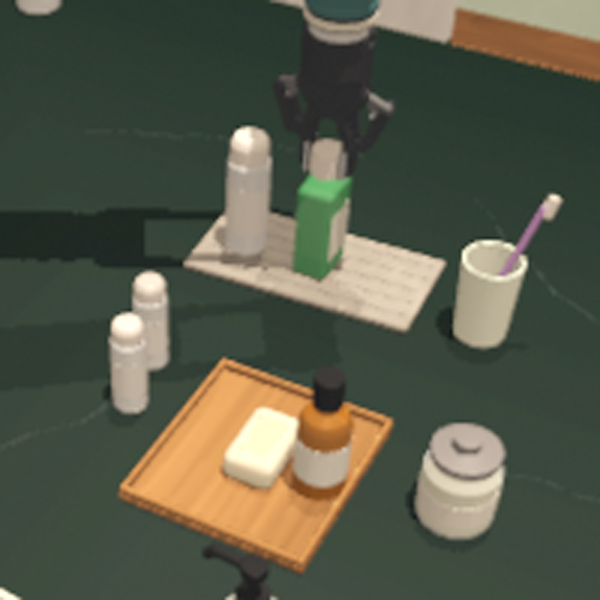

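Call:
drive_tool(targets=[{"twist": [0, 0, 0], "offset": [0, 0, -0.001], "gripper": -1}, {"twist": [0, 0, 0], "offset": [0, 0, -0.001], "gripper": -1}])

```text
t: 14.42
position: [0.5053, 0.3211, 0.1423]
eef_rot: [0.5, -0.5, 0.5, -0.5]
force: [-3.3, -1.0, 4.1]
gripper_width: 0.0348
```

Call:
drive_tool(targets=[{"twist": [0, 0, 0], "offset": [0, 0, 0], "gripper": 0.0}, {"twist": [0, 0, 0], "offset": [0, 0, 0], "gripper": 0.4}, {"twist": [0, 0, 0], "offset": [0, 0, 0.0], "gripper": 0.4}, {"twist": [0, 0, 0], "offset": [0, 0, 0.02], "gripper": 0.4}, {"twist": [0, 0, 0], "offset": [0, 0, 0.05], "gripper": 0.4}, {"twist": [0, 0, 0], "offset": [0, 0, 0.09], "gripper": 0.4}, {"twist": [0, 0, 0], "offset": [0.02, -0.04, 0.11], "gripper": 0.6}, {"twist": [0, 0, 0], "offset": [0.04, -0.09, 0.12], "gripper": 1}, {"twist": [0, 0, 0], "offset": [0.065, -0.14, 0.12], "gripper": 1}, {"twist": [0, 0, 0], "offset": [0.09, -0.19, 0.11], "gripper": 1}, {"twist": [0, 0, 0], "offset": [0.11, -0.24, 0.1], "gripper": 1}, {"twist": [0, 0, 0], "offset": [0.13, -0.29, 0.08], "gripper": 1}, {"twist": [0, 0, 0], "offset": [0.1465, -0.319, 0.05], "gripper": 1}, {"twist": [0, 0, 0], "offset": [0.1465, -0.319, 0.03], "gripper": 1}, {"twist": [0, 0, 0], "offset": [0.1465, -0.319, 0.03], "gripper": 1}])

```text
t: 16.3
position: [0.6502, 0.0023, 0.1698]
eef_rot: [0.499, -0.501, 0.501, -0.499]
force: [-1.3, 1.0, -0.8]
gripper_width: 0.0858
```

```bash
python3 -c "
from h import *
shot('w5')
im=grab_frame('scene')[:,:,::-1]; crop(im,260,50,460,250,3,'pics/s6.png'); print(state()['position'])"
```

```text
[0.65182194 0.00298737 0.1723866 ]
```

View pics/s6.png

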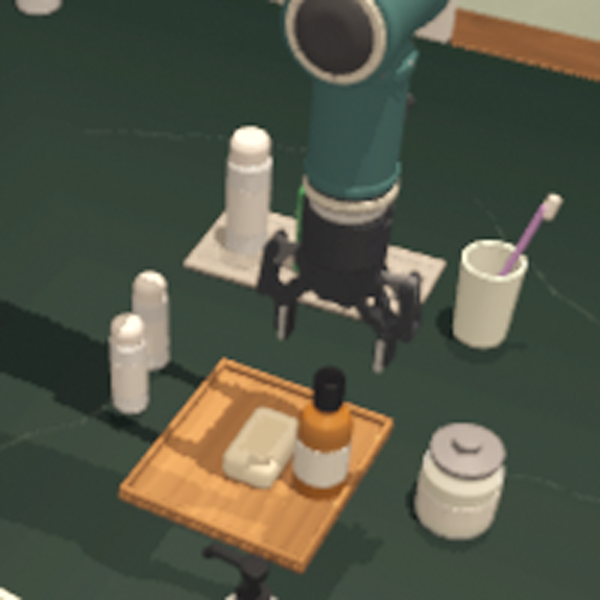

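View pics/w5.png

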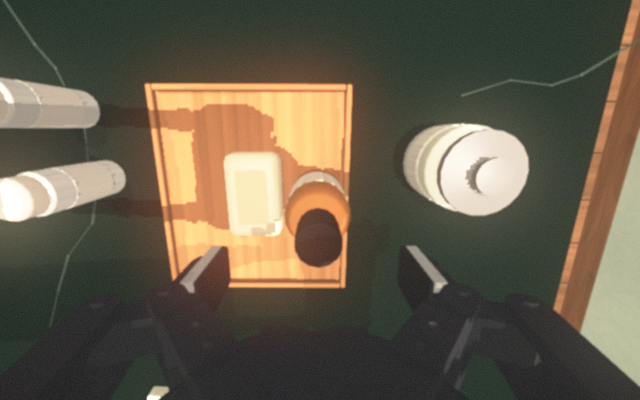

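The lotion cap top is at (318,243), between the fingers.

```bash
python3 - <<'E'
from h import *
C,im=load("w5"); print(state()["position"])
print("lotion",onz(C,(318.5,244),.148))
P=np.array([onz(C,p,.036)[:2] for p in [(223,152),(279,152),(284,236),(230,236)]]);print("soap",P.round(4),P.mean(0))
E
```

```text
[0.65182194 0.00298737 0.1723866 ]
lotion [0.65311654 0.0016141  0.148     ]
soap [[ 0.5644  0.0468]
 [ 0.6173  0.0468]
 [ 0.6195 -0.038 ]
 [ 0.5643 -0.038 ]] [0.59136125 0.00441422]
```

Call:
drive_tool(targets=[{"twist": [0, 0, 0], "offset": [0.001, 0, -0.015], "gripper": 1}, {"twist": [0, 0, 0], "offset": [0.001, 0, -0.035], "gripper": 1}, {"twist": [0, 0, 0], "offset": [0.001, 0, -0.05], "gripper": 0.6}, {"twist": [0, 0, 0], "offset": [0.001, 0, -0.05], "gripper": 0.1}, {"twist": [0, 0, 0], "offset": [0.001, 0, -0.05], "gripper": -0.3}, {"twist": [0, 0, 0], "offset": [0.001, 0, -0.05], "gripper": -0.6}, {"twist": [0, 0, 0], "offset": [0.001, 0, -0.05], "gripper": -1}, {"twist": [0, 0, 0], "offset": [0.001, 0, -0.05], "gripper": -1}, {"twist": [0, 0, 0], "offset": [0.001, 0, -0.05], "gripper": -1}, {"twist": [0, 0, 0], "offset": [0.001, 0, -0.05], "gripper": -1}], force=45)

```text
t: 17.65
position: [0.6528, 0.0019, 0.1215]
eef_rot: [-0.5, 0.5, -0.5, 0.5]
force: [-0.5, -0.2, -0.3]
gripper_width: 0.0284
```

Call:
drive_tool(targets=[{"twist": [0, 0, 0], "offset": [0, 0, 0.01], "gripper": -1}, {"twist": [0, 0, 0], "offset": [0, 0, 0.03], "gripper": -1}, {"twist": [0, 0, 0], "offset": [0, 0, 0.06], "gripper": -1}, {"twist": [0, 0, 0], "offset": [0, 0.005, 0.09], "gripper": -1}, {"twist": [0, 0, 0], "offset": [-0.002, 0.02, 0.11], "gripper": -1}, {"twist": [0, 0, 0], "offset": [-0.007, 0.045, 0.12], "gripper": -1}, {"twist": [0, 0, 0], "offset": [-0.013, 0.08, 0.12], "gripper": -1}, {"twist": [0, 0, 0], "offset": [-0.02, 0.12, 0.12], "gripper": -1}, {"twist": [0, 0, 0], "offset": [-0.027, 0.165, 0.12], "gripper": -1}, {"twist": [0, 0, 0], "offset": [-0.035, 0.21, 0.12], "gripper": -1}, {"twist": [0, 0, 0], "offset": [-0.043, 0.255, 0.12], "gripper": -1}, {"twist": [0, 0, 0], "offset": [-0.049, 0.29, 0.11], "gripper": -1}, {"twist": [0, 0, 0], "offset": [-0.052, 0.313, 0.095], "gripper": -1}, {"twist": [0, 0, 0], "offset": [-0.0525, 0.323, 0.075], "gripper": -1}, {"twist": [0, 0, 0], "offset": [-0.0525, 0.323, 0.05], "gripper": -1}, {"twist": [0, 0, 0], "offset": [-0.0525, 0.323, 0.026], "gripper": -1}, {"twist": [0, 0, 0], "offset": [-0.0525, 0.323, 0.012], "gripper": -1}, {"twist": [0, 0, 0], "offset": [-0.0525, 0.323, 0.006], "gripper": -1}, {"twist": [0, 0, 0], "offset": [-0.0525, 0.323, 0.005], "gripper": -1}, {"twist": [0, 0, 0], "offset": [-0.0525, 0.323, 0.004], "gripper": -1}])

```text
t: 20.15
position: [0.601, 0.3252, 0.1265]
eef_rot: [0.501, -0.499, 0.5, -0.5]
force: [-0.6, -0.1, -2.3]
gripper_width: 0.029
```

Call:
drive_tool(targets=[{"twist": [0, 0, 0], "offset": [0, 0, -0.001], "gripper": -1}, {"twist": [0, 0, 0], "offset": [0, 0, -0.001], "gripper": -1}])

```text
t: 20.4
position: [0.6004, 0.3251, 0.1248]
eef_rot: [0.5, -0.5, 0.5, -0.5]
force: [-0.1, 0.5, -2.5]
gripper_width: 0.029
```

Call:
drive_tool(targets=[{"twist": [0, 0, 0], "offset": [0, 0, -0.001], "gripper": -1}, {"twist": [0, 0, 0], "offset": [0, 0, -0.001], "gripper": -1}])

```text
t: 20.65
position: [0.6005, 0.3252, 0.1246]
eef_rot: [0.5, -0.5, 0.5, -0.5]
force: [-1.9, -1.4, 4.8]
gripper_width: 0.0288
```

Call:
drive_tool(targets=[{"twist": [0, 0, 0], "offset": [0, 0, 0], "gripper": -0.1}, {"twist": [0, 0, 0], "offset": [0, 0, 0], "gripper": 0.4}, {"twist": [0, 0, 0], "offset": [0, 0, 0.0], "gripper": 0.4}, {"twist": [0, 0, 0], "offset": [0, 0, 0.02], "gripper": 0.4}, {"twist": [0, 0, 0], "offset": [0, 0, 0.05], "gripper": 0.4}, {"twist": [0, 0, 0], "offset": [0, 0, 0.09], "gripper": 0.4}, {"twist": [0, 0, 0], "offset": [0, -0.04, 0.11], "gripper": 0.6}, {"twist": [0, 0, 0], "offset": [0, -0.09, 0.12], "gripper": 1}, {"twist": [0, 0, 0], "offset": [0, -0.14, 0.12], "gripper": 1}, {"twist": [0, 0, 0], "offset": [-0.005, -0.19, 0.12], "gripper": 1}, {"twist": [0, 0, 0], "offset": [-0.01, -0.24, 0.11], "gripper": 1}, {"twist": [0, 0, 0], "offset": [-0.01, -0.28, 0.1], "gripper": 1}, {"twist": [0, 0, 0], "offset": [-0.01, -0.31, 0.08], "gripper": 1}, {"twist": [0, 0, 0], "offset": [-0.01, -0.322, 0.06], "gripper": 1}, {"twist": [0, 0, 0], "offset": [-0.01, -0.322, 0.06], "gripper": 1}])

```text
t: 22.52
position: [0.5888, 0.0028, 0.1816]
eef_rot: [0.499, -0.5, 0.501, -0.499]
force: [-0.5, -0.3, 0.8]
gripper_width: 0.0852
```

```bash
python3 -c "
from h import *
shot('w6')
im=grab_frame('scene')[:,:,::-1]; crop(im,260,50,460,250,3,'pics/s7.png'); print(state()['position'])"
```

```text
[0.5903516  0.00386246 0.18357975]
```

View pics/s7.png

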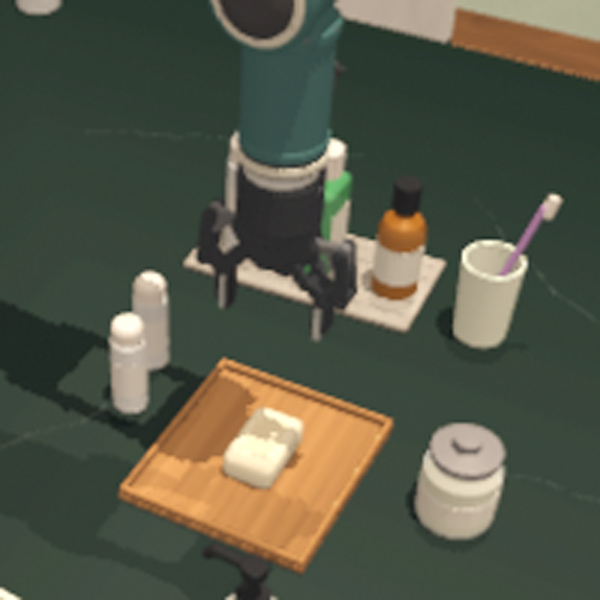

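View pics/w6.png

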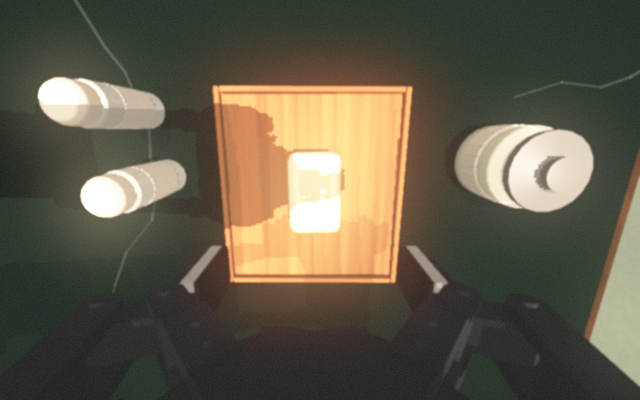

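All three bottles stand on the mat, and the soap shows clear at (315,192). Next I measure its pose.

```bash
python3 - <<'E'
from h import *
C,im=load("w6"); crop(im,200,75,430,290,2.7,"pics/w6c.png")
hsv=cv2.cvtColor(im,cv2.COLOR_BGR2HSV)
m=cv2.inRange(hsv,(10,0,140),(60,95,255)); o=np.zeros_like(m);o[140:245,270:365]=m[140:245,270:365]
o=cv2.morphologyEx(o,cv2.MORPH_OPEN,np.ones((5,5)))
cs,_=cv2.findContours(o,0,1);c=max(cs,key=cv2.contourArea);r=cv2.minAreaRect(c);print(r,cv2.contourArea(c))
for z in (.03,.038):
  P=np.array([onz(C,p,z)[:2] for p in cv2.boxPoints(r)]);e=np.roll(P,-1,0)-P;print(P.round(4),np.linalg.norm(e,axis=1).round(4),np.degrees(np.arctan2(e[:,1],e[:,0])).round(1),P.mean(0))
P=np.array([onz(C,p,.016)[:2] for p in [(213,86),(411,86),(397,282),(231,282)]]);print("tray",P.round(4),P.mean(0))
E
```

```text
((314.4999694824219, 191.49996948242188), (80.99998474121094, 52.99999237060547), 90.0) 3402.0
[[ 0.5628  0.0468]
 [ 0.6161  0.0467]
 [ 0.6181 -0.04  ]
 [ 0.5606 -0.04  ]] [0.0533 0.0867 0.0575 0.0868] [-1.000e-01 -8.870e+01  1.799e+02  8.850e+01] [0.5893846  0.00337219]
[[ 0.5636  0.0474]
 [ 0.6153  0.0473]
 [ 0.6173 -0.0369]
 [ 0.5614 -0.0369]] [0.0518 0.0843 0.0559 0.0843] [-1.000e-01 -8.870e+01  1.799e+02  8.850e+01] [0.58938378 0.00522421]
tray [[ 0.4885  0.1096]
 [ 0.6854  0.1091]
 [ 0.688  -0.1092]
 [ 0.4891 -0.1091]] [5.87745541e-01 1.07834699e-04]
```

View pics/w6c.png

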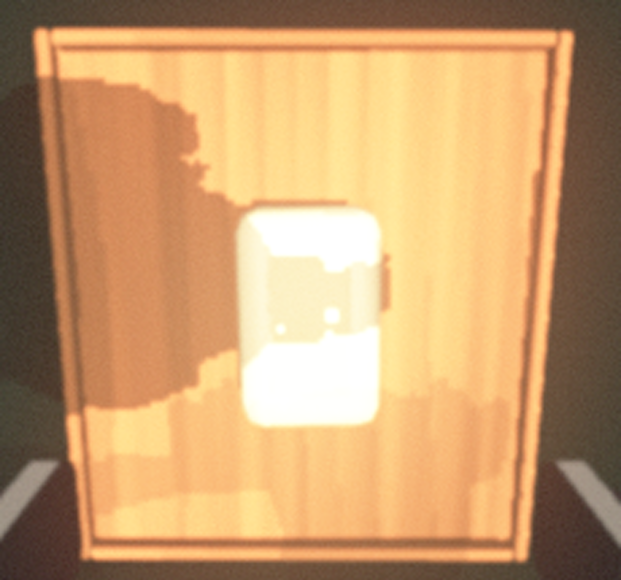

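Call:
drive_tool(targets=[{"twist": [0, 0, 0], "offset": [0, 0, -0.03], "gripper": 1}, {"twist": [0, 0, 0], "offset": [0, 0, -0.07], "gripper": 1}, {"twist": [0, 0, 0], "offset": [0, 0, -0.11], "gripper": 1}, {"twist": [0, 0, 0], "offset": [0, 0, -0.14], "gripper": 1}, {"twist": [0, 0, 0], "offset": [0, 0, -0.155], "gripper": 1}, {"twist": [0, 0, 0], "offset": [0, 0, -0.162], "gripper": 1}, {"twist": [0, 0, 0], "offset": [0, 0, -0.162], "gripper": 1}], force=25)

```text
t: 23.5
position: [0.591, 0.0033, 0.0221]
eef_rot: [0.5, -0.5, 0.5, -0.5]
force: [0.6, 0.0, 0.3]
gripper_width: 0.0855
```

Call:
drive_tool(targets=[{"twist": [0, 0, 0], "offset": [0, 0, 0], "gripper": 0.5}, {"twist": [0, 0, 0], "offset": [0, 0, 0], "gripper": 0.2}, {"twist": [0, 0, 0], "offset": [0, 0, 0], "gripper": -0.2}, {"twist": [0, 0, 0], "offset": [0, 0, 0], "gripper": -0.5}, {"twist": [0, 0, 0], "offset": [0, 0, 0], "gripper": -0.5}, {"twist": [0, 0, 0], "offset": [0, 0, 0], "gripper": -0.5}], force=25)

```text
t: 24.25
position: [0.5912, 0.0028, 0.0226]
eef_rot: [-0.5, 0.499, -0.5, 0.501]
force: [-1.1, 0.3, 5.9]
gripper_width: 0.0547
```

Call:
drive_tool(targets=[{"twist": [0, 0, 0], "offset": [0, 0, 0.008], "gripper": -0.5}, {"twist": [0, 0, 0], "offset": [0, 0, 0.025], "gripper": -0.5}, {"twist": [0, 0, 0], "offset": [0, 0, 0.055], "gripper": -0.5}, {"twist": [0, 0, 0], "offset": [-0.003, -0.01, 0.085], "gripper": -0.5}, {"twist": [0, 0, 0], "offset": [-0.01, -0.03, 0.11], "gripper": -0.5}, {"twist": [0, 0, -0.5], "offset": [-0.02, -0.06, 0.12], "gripper": -0.5}, {"twist": [0, 0, -1], "offset": [-0.034, -0.1, 0.12], "gripper": -0.5}, {"twist": [0, 0, -2], "offset": [-0.049, -0.145, 0.12], "gripper": -0.5}, {"twist": [0, 0, -3], "offset": [-0.064, -0.19, 0.12], "gripper": -0.5}, {"twist": [0, 0, -4], "offset": [-0.079, -0.235, 0.12], "gripper": -0.5}, {"twist": [0, 0, -5], "offset": [-0.093, -0.275, 0.12], "gripper": -0.5}, {"twist": [0, 0, -5], "offset": [-0.104, -0.31, 0.12], "gripper": -0.5}, {"twist": [0, 0, -5], "offset": [-0.112, -0.333, 0.11], "gripper": -0.5}, {"twist": [0, 0, -5], "offset": [-0.114, -0.34, 0.1], "gripper": -0.5}, {"twist": [0, 0, -5], "offset": [-0.114, -0.34, 0.09], "gripper": -0.5}, {"twist": [0, 0, -5], "offset": [-0.114, -0.34, 0.09], "gripper": -0.5}])

```text
t: 26.25
position: [0.4756, -0.3354, 0.1099]
eef_rot: [0.478, -0.478, 0.522, -0.52]
force: [-0.5, -0.4, -1.5]
gripper_width: 0.0546
```

```bash
python3 -c "
from h import *
shot('w7')
im=grab_frame('scene')[:,:,::-1]; crop(im,150,170,350,350,4,'pics/s8.png'); print(state()['position'],state()['force'],state()['gripper_width'])"
```

```text
[ 0.4764347  -0.3359912   0.11106282] [-0.67302014 -0.42052394 -0.87034564] 0.05453339738575375
```

View pics/s8.png

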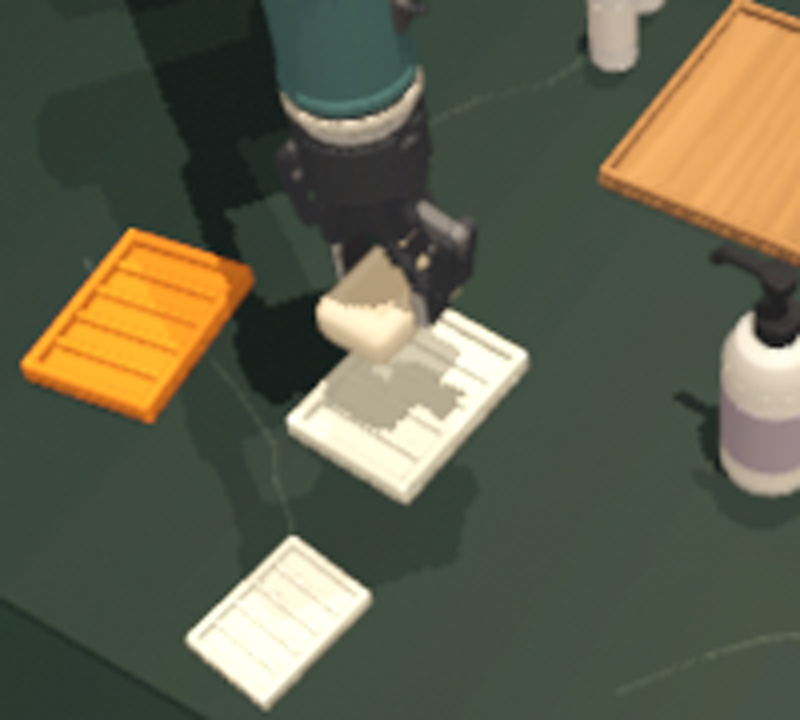

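View pics/w7.png

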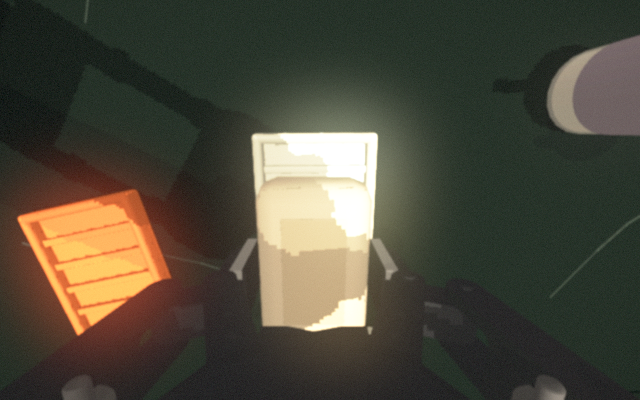

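The dish rim edge runs level from (252,134) to (377,132), square to the held soap (257–369).

```bash
python3 - <<'E'
from h import *
C,im=load("w7"); print(state()['position'])
a=onz(C,(251.5,133.5),.018);b=onz(C,(377.5,132),.018);print(a,b,np.linalg.norm(a-b))
u=(b-a)/np.linalg.norm(b-a);n=np.array([u[1],-u[0],0]);print("yaw",np.degrees(np.arctan2(u[1],u[0])),"centre",(a+b)/2+.065*n)
s=state();M=quat(s["eef_rot"]).as_matrix();print("jaw yaw",np.degrees(np.arctan2(M[1,2],M[0,2])),"tilt",M[:,1])
# soap far top edge at row 178: height z_top ~ tcp+.016
print(onz(C,(313,179),s['position'][2]+.017-.004))
E
```

```text
[ 0.4764347  -0.3359912   0.11106282]
[ 0.43239765 -0.26905957  0.018     ] [ 0.53068774 -0.27652638  0.018     ] 0.09857330039772554
yaw -4.344249488388448 centre [ 0.47661902 -0.33760622  0.018     ]
jaw yaw -4.932217292532643 tilt [-4.55280363e-04  6.05802134e-04 -9.99999713e-01]
[ 0.47923622 -0.29038324  0.12406282]
```

Call:
drive_tool(targets=[{"twist": [0, 0, 0.5], "offset": [0, -0.002, -0.02], "gripper": -0.5}, {"twist": [0, 0, 0.5], "offset": [0, -0.003, -0.045], "gripper": -0.5}, {"twist": [0, 0, 0.5], "offset": [0, -0.003, -0.06], "gripper": -0.5}, {"twist": [0, 0, 0.5], "offset": [0, -0.003, -0.07], "gripper": -0.5}, {"twist": [0, 0, 0.5], "offset": [0, -0.003, -0.076], "gripper": -0.5}, {"twist": [0, 0, 0.5], "offset": [0, -0.003, -0.078], "gripper": -0.5}, {"twist": [0, 0, 0.5], "offset": [0, -0.003, -0.079], "gripper": -0.5}, {"twist": [0, 0, 0.5], "offset": [0, -0.003, -0.079], "gripper": -0.5}])

```text
t: 27.35
position: [0.4765, -0.3404, 0.0328]
eef_rot: [-0.48, 0.48, -0.519, 0.52]
force: [-0.9, -0.3, -1.7]
gripper_width: 0.0544
```

Call:
drive_tool(targets=[{"twist": [0, 0, 0], "offset": [0, 0, -0.001], "gripper": -0.5}, {"twist": [0, 0, 0], "offset": [0, 0, -0.001], "gripper": -0.5}])

```text
t: 27.6
position: [0.4762, -0.3401, 0.0314]
eef_rot: [-0.48, 0.48, -0.519, 0.519]
force: [-0.5, 0.0, -0.4]
gripper_width: 0.0547
```

Call:
drive_tool(targets=[{"twist": [0, 0, 0], "offset": [0, 0, -0.001], "gripper": -0.5}, {"twist": [0, 0, 0], "offset": [0, 0, -0.001], "gripper": -0.5}])

```text
t: 27.85
position: [0.4763, -0.3402, 0.0306]
eef_rot: [-0.48, 0.48, -0.519, 0.519]
force: [-0.8, 0.8, 3.3]
gripper_width: 0.0546
```

Call:
drive_tool(targets=[{"twist": [0, 0, 0], "offset": [0, 0, 0], "gripper": 0.4}, {"twist": [0, 0, 0], "offset": [0, 0, 0.0], "gripper": 0.6}, {"twist": [0, 0, 0], "offset": [0, 0, 0.002], "gripper": 0.8}, {"twist": [0, 0, 0], "offset": [0, 0, 0.01], "gripper": 0.9}, {"twist": [0, 0, 0], "offset": [0, 0, 0.03], "gripper": 1}, {"twist": [0, 0, 0], "offset": [0, 0, 0.07], "gripper": 1}, {"twist": [0, 0, 0], "offset": [0, 0, 0.13], "gripper": 1}, {"twist": [0, 0, 0], "offset": [0, 0, 0.19], "gripper": 1}, {"twist": [0, 0, 0], "offset": [0, 0.02, 0.22], "gripper": 1}, {"twist": [0, 0, 0], "offset": [0, 0.02, 0.22], "gripper": 1}])

```text
t: 29.1
position: [0.4782, -0.3207, 0.2563]
eef_rot: [-0.481, 0.479, -0.516, 0.522]
force: [0.4, 0.3, 0.2]
gripper_width: 0.0854
```

```bash
python3 - <<'E'
from h import *
C,im=shot('w8'); crop(im[:,:,::-1],220,100,420,250,4,"pics/w8c.png")
im=grab_frame('scene')[:,:,::-1]; crop(im,150,170,350,350,4,'pics/s9.png'); print(state()['position'])
E
```

```text
[ 0.47616046 -0.32010445  0.25126011]
```

View pics/s9.png

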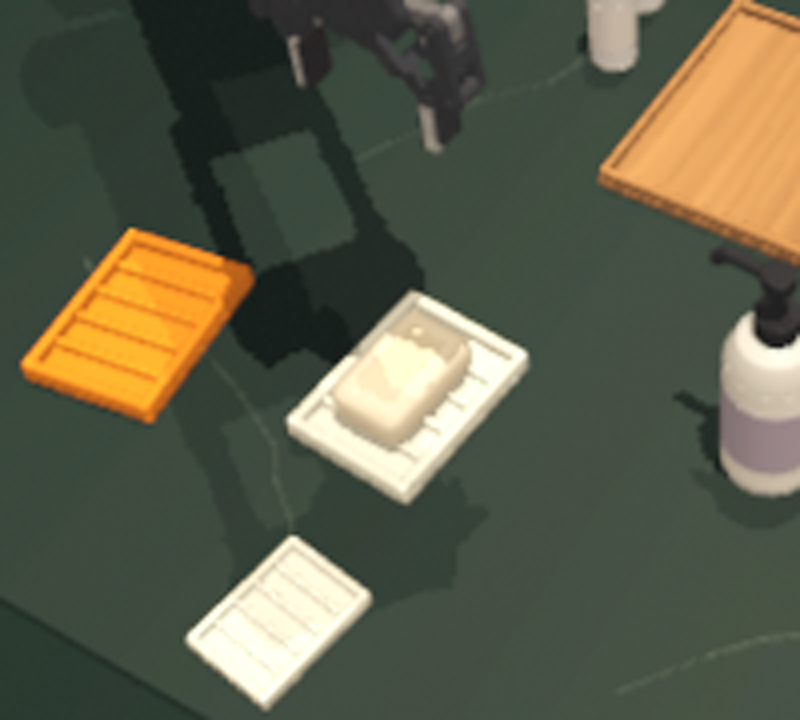

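View pics/w8c.png

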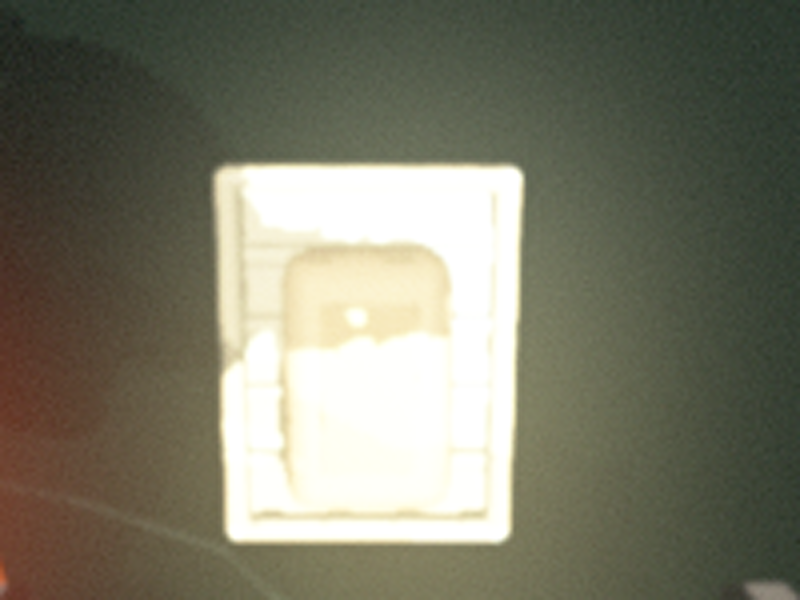

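The soap lies flat and lengthwise in the white dish (405,380 in the scene crop). Next come the bottles, lotion first.

Call:
drive_tool(targets=[{"twist": [0, 0, 0], "offset": [0.005, 0.03, 0.01], "gripper": 1}, {"twist": [0, 0, 0.5], "offset": [0.015, 0.08, 0.01], "gripper": 1}, {"twist": [0, 0, 1], "offset": [0.027, 0.14, 0.01], "gripper": 1}, {"twist": [0, 0, 1.5], "offset": [0.039, 0.2, 0.01], "gripper": 0.8}, {"twist": [0, 0, 2], "offset": [0.051, 0.26, 0.01], "gripper": 0.6}, {"twist": [0, 0, 2.5], "offset": [0.063, 0.32, 0.01], "gripper": 0.4}, {"twist": [0, 0, 3], "offset": [0.075, 0.38, 0.01], "gripper": 0.4}, {"twist": [0, 0, 3.5], "offset": [0.087, 0.44, 0.01], "gripper": 0.4}, {"twist": [0, 0, 4], "offset": [0.099, 0.5, 0.01], "gripper": 0.4}, {"twist": [0, 0, 4.4], "offset": [0.11, 0.56, 0.0], "gripper": 0.4}, {"twist": [0, 0, 4.4], "offset": [0.12, 0.61, -0.01], "gripper": 0.4}, {"twist": [0, 0, 4.4], "offset": [0.124, 0.645, -0.03], "gripper": 0.4}, {"twist": [0, 0, 4.4], "offset": [0.124, 0.645, -0.06], "gripper": 0.4}, {"twist": [0, 0, 4.4], "offset": [0.124, 0.645, -0.07], "gripper": 0.4}, {"twist": [0, 0, 4.4], "offset": [0.124, 0.645, -0.07], "gripper": 0.4}], force=45)

```text
t: 31.08
position: [0.5992, 0.3238, 0.178]
eef_rot: [0.498, -0.501, 0.501, -0.5]
force: [-0.2, 0.5, 0.2]
gripper_width: 0.0596
```

```bash
python3 - <<'E'
from h import *
C,im=shot('w9'); s=state();M=quat(s["eef_rot"]).as_matrix();print(s['position'],"jaw yaw",np.degrees(np.arctan2(M[1,2],M[0,2])),M[:,1])
E
```

```text
[0.60009807 0.32408605 0.17972915] jaw yaw -0.15592107064029478 [-1.19717708e-03 -7.10504400e-04 -9.99999031e-01]
```

View pics/w9.png

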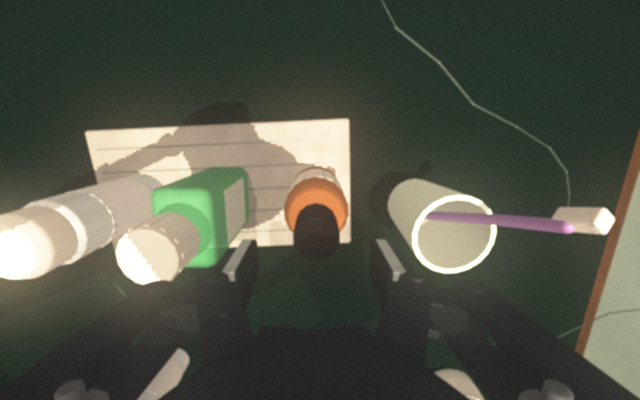

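The lotion cap is at (316,232) between the fingers, the rinse cap at (150,252) clears the left finger, and the tumbler at (455,230) is clear.

Call:
drive_tool(targets=[{"twist": [0, 0, 0.1], "offset": [0, 0.001, -0.02], "gripper": 0.4}, {"twist": [0, 0, 0.1], "offset": [0, 0.001, -0.04], "gripper": 0.4}, {"twist": [0, 0, 0.1], "offset": [0, 0.001, -0.056], "gripper": 0.4}, {"twist": [0, 0, 0.1], "offset": [0, 0.001, -0.056], "gripper": 0.1}, {"twist": [0, 0, 0.1], "offset": [0, 0.001, -0.056], "gripper": -0.3}, {"twist": [0, 0, 0.1], "offset": [0, 0.001, -0.056], "gripper": -0.6}, {"twist": [0, 0, 0.1], "offset": [0, 0.001, -0.056], "gripper": -1}, {"twist": [0, 0, 0.1], "offset": [0, 0.001, -0.056], "gripper": -1}, {"twist": [0, 0, 0.1], "offset": [0, 0.001, -0.056], "gripper": -1}], force=45)

```text
t: 32.25
position: [0.6003, 0.326, 0.1246]
eef_rot: [0.5, -0.5, 0.5, -0.5]
force: [-0.5, 0.0, -1.4]
gripper_width: 0.0291
```

Call:
drive_tool(targets=[{"twist": [0, 0, 0], "offset": [0, 0, 0.01], "gripper": -1}, {"twist": [0, 0, 0], "offset": [0, 0, 0.03], "gripper": -1}, {"twist": [0, 0, 0], "offset": [0, 0, 0.06], "gripper": -1}, {"twist": [0, 0, 0], "offset": [0.001, -0.005, 0.09], "gripper": -1}, {"twist": [0, 0, 0], "offset": [0.003, -0.02, 0.11], "gripper": -1}, {"twist": [0, 0, 0], "offset": [0.007, -0.045, 0.12], "gripper": -1}, {"twist": [0, 0, 0], "offset": [0.013, -0.08, 0.12], "gripper": -1}, {"twist": [0, 0, 0], "offset": [0.02, -0.12, 0.12], "gripper": -1}, {"twist": [0, 0, 0], "offset": [0.027, -0.165, 0.12], "gripper": -1}, {"twist": [0, 0, 0], "offset": [0.035, -0.21, 0.12], "gripper": -1}, {"twist": [0, 0, 0], "offset": [0.043, -0.255, 0.12], "gripper": -1}, {"twist": [0, 0, 0], "offset": [0.049, -0.29, 0.11], "gripper": -1}, {"twist": [0, 0, 0], "offset": [0.052, -0.313, 0.095], "gripper": -1}, {"twist": [0, 0, 0], "offset": [0.0525, -0.323, 0.075], "gripper": -1}, {"twist": [0, 0, 0], "offset": [0.0525, -0.323, 0.05], "gripper": -1}, {"twist": [0, 0, 0], "offset": [0.0525, -0.323, 0.026], "gripper": -1}, {"twist": [0, 0, 0], "offset": [0.0525, -0.323, 0.01], "gripper": -1}, {"twist": [0, 0, 0], "offset": [0.0525, -0.323, 0.002], "gripper": -1}, {"twist": [0, 0, 0], "offset": [0.0525, -0.323, -0.001], "gripper": -1}, {"twist": [0, 0, 0], "offset": [0.0525, -0.323, -0.001], "gripper": -1}])

```text
t: 34.75
position: [0.6532, 0.0031, 0.1239]
eef_rot: [0.5, -0.5, 0.5, -0.5]
force: [-0.5, -0.7, -2.5]
gripper_width: 0.0292
```

Call:
drive_tool(targets=[{"twist": [0, 0, 0], "offset": [0, 0, -0.001], "gripper": -1}, {"twist": [0, 0, 0], "offset": [0, 0, -0.002], "gripper": -1}, {"twist": [0, 0, 0], "offset": [0, 0, -0.002], "gripper": -1}])

```text
t: 35.12
position: [0.6529, 0.0029, 0.1216]
eef_rot: [-0.5, 0.5, -0.5, 0.5]
force: [-0.6, 0.1, -2.6]
gripper_width: 0.0287
```

Call:
drive_tool(targets=[{"twist": [0, 0, 0], "offset": [0, 0, -0.001], "gripper": -1}, {"twist": [0, 0, 0], "offset": [0, 0, -0.001], "gripper": -1}])

```text
t: 35.38
position: [0.6532, 0.0029, 0.1215]
eef_rot: [-0.5, 0.5, -0.5, 0.5]
force: [-2.5, -0.6, 5.8]
gripper_width: 0.029
```

Call:
drive_tool(targets=[{"twist": [0, 0, 0], "offset": [0, 0, 0], "gripper": -0.1}, {"twist": [0, 0, 0], "offset": [0, 0, 0], "gripper": 0.4}, {"twist": [0, 0, 0], "offset": [0, 0, 0.0], "gripper": 0.4}, {"twist": [0, 0, 0], "offset": [0, 0, 0.02], "gripper": 0.4}, {"twist": [0, 0, 0], "offset": [0, 0, 0.05], "gripper": 0.4}, {"twist": [0, 0, 0], "offset": [0, 0, 0.09], "gripper": 0.4}, {"twist": [0, 0, 0], "offset": [-0.02, 0.04, 0.12], "gripper": 0.4}, {"twist": [0, 0, 0], "offset": [-0.045, 0.09, 0.13], "gripper": 0.4}, {"twist": [0, 0, 0], "offset": [-0.07, 0.14, 0.13], "gripper": 0.4}, {"twist": [0, 0, 0], "offset": [-0.095, 0.19, 0.13], "gripper": 0.4}, {"twist": [0, 0, 0], "offset": [-0.12, 0.24, 0.12], "gripper": 0.4}, {"twist": [0, 0, 0], "offset": [-0.14, 0.29, 0.1], "gripper": 0.4}, {"twist": [0, 0, 0], "offset": [-0.148, 0.318, 0.075], "gripper": 0.4}, {"twist": [0, 0, 0], "offset": [-0.148, 0.318, 0.075], "gripper": 0.4}, {"twist": [0, 0, 0], "offset": [-0.148, 0.318, 0.075], "gripper": 0.4}])

```text
t: 37.25
position: [0.5054, 0.3208, 0.1968]
eef_rot: [0.501, -0.5, 0.5, -0.5]
force: [0.8, -0.9, 0.4]
gripper_width: 0.0593
```

```bash
python3 - <<'E'
from h import *
C,im=shot('w10'); s=state();M=quat(s["eef_rot"]).as_matrix();print(s['position'],"jaw yaw",np.degrees(np.arctan2(M[1,2],M[0,2])))
im=grab_frame('scene')[:,:,::-1]; crop(im,260,50,460,250,3,'pics/s10.png')
E
```

```text
[0.50587742 0.32053506 0.19708081] jaw yaw -0.043455204005619974
```

View pics/w10.png

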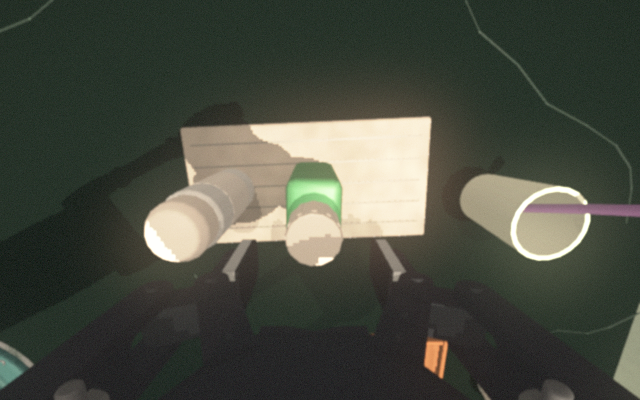

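View pics/s10.png

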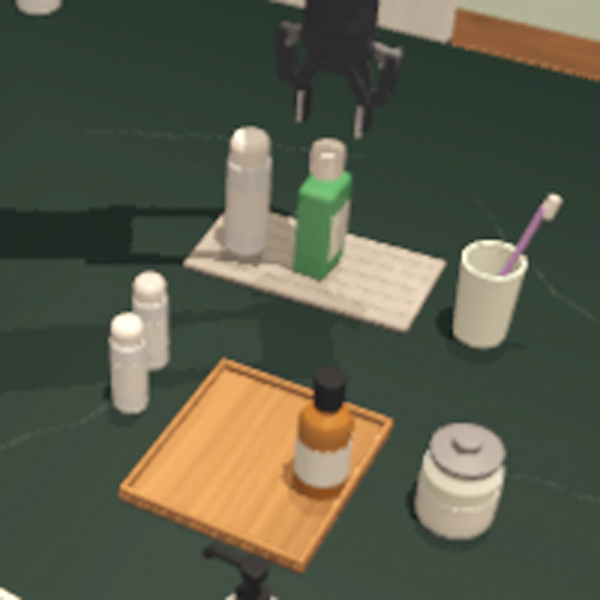

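The lotion stands back in its place (323,440), and the rinse cap (314,235) is centred between the fingers.

Call:
drive_tool(targets=[{"twist": [0, 0, 0], "offset": [0, 0, -0.02], "gripper": 0.4}, {"twist": [0, 0, 0], "offset": [0, 0, -0.04], "gripper": 0.4}, {"twist": [0, 0, 0], "offset": [0, 0, -0.054], "gripper": 0.4}, {"twist": [0, 0, 0], "offset": [0, 0, -0.054], "gripper": 0.1}, {"twist": [0, 0, 0], "offset": [0, 0, -0.054], "gripper": -0.3}, {"twist": [0, 0, 0], "offset": [0, 0, -0.054], "gripper": -0.6}, {"twist": [0, 0, 0], "offset": [0, 0, -0.054], "gripper": -1}, {"twist": [0, 0, 0], "offset": [0, 0, -0.054], "gripper": -1}, {"twist": [0, 0, 0], "offset": [0, 0, -0.054], "gripper": -1}], force=45)

```text
t: 38.48
position: [0.5046, 0.321, 0.1413]
eef_rot: [0.5, -0.5, 0.5, -0.5]
force: [0.2, -1.4, -3.2]
gripper_width: 0.0347
```

Call:
drive_tool(targets=[{"twist": [0, 0, 0], "offset": [0, 0, 0.01], "gripper": -1}, {"twist": [0, 0, 0], "offset": [0, 0, 0.03], "gripper": -1}, {"twist": [0, 0, 0], "offset": [0, 0, 0.06], "gripper": -1}, {"twist": [0, 0, 0], "offset": [0, -0.005, 0.09], "gripper": -1}, {"twist": [0, 0, 0], "offset": [0.001, -0.02, 0.11], "gripper": -1}, {"twist": [0, 0, 0], "offset": [0.002, -0.045, 0.12], "gripper": -1}, {"twist": [0, 0, 0], "offset": [0.003, -0.08, 0.12], "gripper": -1}, {"twist": [0, 0, 0], "offset": [0.005, -0.12, 0.12], "gripper": -1}, {"twist": [0, 0, 0], "offset": [0.007, -0.165, 0.12], "gripper": -1}, {"twist": [0, 0, 0], "offset": [0.009, -0.21, 0.12], "gripper": -1}, {"twist": [0, 0, 0], "offset": [0.011, -0.255, 0.12], "gripper": -1}, {"twist": [0, 0, 0], "offset": [0.012, -0.3, 0.115], "gripper": -1}, {"twist": [0, 0, 0], "offset": [0.013, -0.335, 0.1], "gripper": -1}, {"twist": [0, 0, 0], "offset": [0.0133, -0.358, 0.08], "gripper": -1}, {"twist": [0, 0, 0], "offset": [0.0133, -0.364, 0.055], "gripper": -1}, {"twist": [0, 0, 0], "offset": [0.0133, -0.364, 0.03], "gripper": -1}, {"twist": [0, 0, 0], "offset": [0.0133, -0.364, 0.012], "gripper": -1}, {"twist": [0, 0, 0], "offset": [0.0133, -0.364, 0.003], "gripper": -1}, {"twist": [0, 0, 0], "offset": [0.0133, -0.364, -0.001], "gripper": -1}, {"twist": [0, 0, 0], "offset": [0.0133, -0.364, -0.001], "gripper": -1}])

```text
t: 40.98
position: [0.5184, -0.043, 0.1407]
eef_rot: [0.5, -0.5, 0.5, -0.5]
force: [0.3, -0.3, -3.3]
gripper_width: 0.0352
```

Call:
drive_tool(targets=[{"twist": [0, 0, 0], "offset": [0, 0, -0.001], "gripper": -1}, {"twist": [0, 0, 0], "offset": [0, 0, -0.002], "gripper": -1}, {"twist": [0, 0, 0], "offset": [0, 0, -0.002], "gripper": -1}])

```text
t: 41.35
position: [0.518, -0.043, 0.1385]
eef_rot: [0.5, -0.5, 0.5, -0.5]
force: [0.1, 0.0, -4.3]
gripper_width: 0.0353
```

Call:
drive_tool(targets=[{"twist": [0, 0, 0], "offset": [0, 0, -0.001], "gripper": -1}, {"twist": [0, 0, 0], "offset": [0, 0, -0.001], "gripper": -1}])

```text
t: 41.6
position: [0.5183, -0.0431, 0.1377]
eef_rot: [-0.5, 0.5, -0.5, 0.5]
force: [-0.6, -0.5, -0.1]
gripper_width: 0.0348
```

Call:
drive_tool(targets=[{"twist": [0, 0, 0], "offset": [0, 0, 0], "gripper": -0.1}, {"twist": [0, 0, 0], "offset": [0, 0, 0], "gripper": 0.4}, {"twist": [0, 0, 0], "offset": [0, 0, 0.0], "gripper": 0.4}, {"twist": [0, 0, 0], "offset": [0, 0, 0.02], "gripper": 0.4}, {"twist": [0, 0, 0], "offset": [0, 0, 0.05], "gripper": 0.6}, {"twist": [0, 0, 0], "offset": [0, 0, 0.09], "gripper": 1}, {"twist": [0, 0, 0], "offset": [-0.01, 0.03, 0.11], "gripper": 1}, {"twist": [0, 0, 0], "offset": [-0.025, 0.08, 0.11], "gripper": 1}, {"twist": [0, 0, 0], "offset": [-0.042, 0.14, 0.11], "gripper": 1}, {"twist": [0, 0, 0], "offset": [-0.059, 0.2, 0.11], "gripper": 1}, {"twist": [0, 0, 0], "offset": [-0.076, 0.26, 0.11], "gripper": 1}, {"twist": [0, 0, 0], "offset": [-0.093, 0.315, 0.1], "gripper": 1}, {"twist": [0, 0, 0], "offset": [-0.105, 0.35, 0.08], "gripper": 1}, {"twist": [0, 0, 0], "offset": [-0.1075, 0.364, 0.055], "gripper": 1}, {"twist": [0, 0, 0], "offset": [-0.1075, 0.364, 0.055], "gripper": 1}, {"twist": [0, 0, 0], "offset": [-0.1075, 0.364, 0.055], "gripper": 1}])

```text
t: 43.6
position: [0.4109, 0.3206, 0.193]
eef_rot: [-0.5, 0.5, -0.5, 0.5]
force: [-0.3, -0.4, 0.1]
gripper_width: 0.0856
```

```bash
python3 - <<'E'
from h import *
C,im=shot('w11'); s=state();M=quat(s["eef_rot"]).as_matrix();print(s['position'],"jaw yaw",np.degrees(np.arctan2(M[1,2],M[0,2])))
im=grab_frame('scene')[:,:,::-1]; crop(im,260,50,460,250,3,'pics/s11.png')
E
```

```text
[0.41135582 0.32063972 0.19349334] jaw yaw -0.052415902302166736
```

View pics/w11.png

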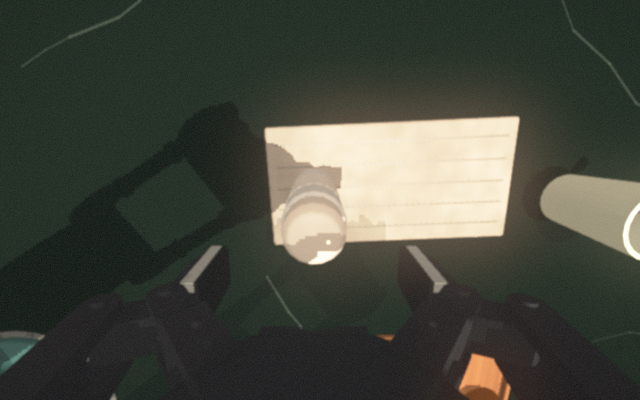

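View pics/s11.png

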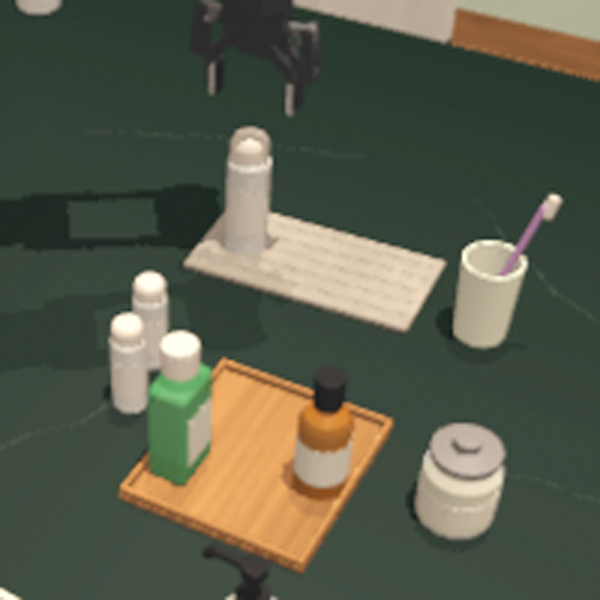

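The rinse and lotion stand in their old spots, and the can (314,232) is centred between the fingers.

Call:
drive_tool(targets=[{"twist": [0, 0, 0], "offset": [0, 0, -0.02], "gripper": 1}, {"twist": [0, 0, 0], "offset": [0, 0, -0.045], "gripper": 1}, {"twist": [0, 0, 0], "offset": [0, 0, -0.07], "gripper": 1}, {"twist": [0, 0, 0], "offset": [0, 0, -0.085], "gripper": 1}, {"twist": [0, 0, 0], "offset": [0, 0, -0.091], "gripper": 1}, {"twist": [0, 0, 0], "offset": [0, 0, -0.091], "gripper": 0.5}, {"twist": [0, 0, 0], "offset": [0, 0, -0.091], "gripper": 0.1}, {"twist": [0, 0, 0], "offset": [0, 0, -0.091], "gripper": -0.3}, {"twist": [0, 0, 0], "offset": [0, 0, -0.091], "gripper": -1}, {"twist": [0, 0, 0], "offset": [0, 0, -0.091], "gripper": -1}, {"twist": [0, 0, 0], "offset": [0, 0, -0.091], "gripper": -1}], force=40)

```text
t: 45.08
position: [0.4113, 0.3216, 0.1026]
eef_rot: [0.501, -0.499, 0.5, -0.5]
force: [0.2, -0.5, 6.1]
gripper_width: 0.0484
```

Call:
drive_tool(targets=[{"twist": [0, 0, 0], "offset": [0, 0, 0.01], "gripper": -1}, {"twist": [0, 0, 0], "offset": [0, 0, 0.03], "gripper": -1}, {"twist": [0, 0, 0], "offset": [0, 0, 0.065], "gripper": -1}, {"twist": [0, 0, 0], "offset": [0.002, -0.003, 0.1], "gripper": -1}, {"twist": [0, 0, 0], "offset": [0.008, -0.015, 0.13], "gripper": -1}, {"twist": [0, 0, 0], "offset": [0.02, -0.035, 0.145], "gripper": -1}, {"twist": [0, 0, 0], "offset": [0.035, -0.065, 0.145], "gripper": -1}, {"twist": [0, 0, 0], "offset": [0.05, -0.1, 0.145], "gripper": -1}, {"twist": [0, 0, 0], "offset": [0.065, -0.14, 0.145], "gripper": -1}, {"twist": [0, 0, 0], "offset": [0.08, -0.18, 0.145], "gripper": -1}, {"twist": [0, 0, 0], "offset": [0.093, -0.22, 0.14], "gripper": -1}, {"twist": [0, 0, 0], "offset": [0.102, -0.25, 0.13], "gripper": -1}, {"twist": [0, 0, 0], "offset": [0.106, -0.267, 0.11], "gripper": -1}, {"twist": [0, 0, 0], "offset": [0.107, -0.2723, 0.08], "gripper": -1}, {"twist": [0, 0, 0], "offset": [0.107, -0.2723, 0.05], "gripper": -1}, {"twist": [0, 0, 0], "offset": [0.107, -0.2723, 0.025], "gripper": -1}, {"twist": [0, 0, 0], "offset": [0.107, -0.2723, 0.01], "gripper": -1}, {"twist": [0, 0, 0], "offset": [0.107, -0.2723, 0.002], "gripper": -1}, {"twist": [0, 0, 0], "offset": [0.107, -0.2723, -0.001], "gripper": -1}, {"twist": [0, 0, 0], "offset": [0.107, -0.2723, -0.001], "gripper": -1}])

```text
t: 47.58
position: [0.5198, 0.0488, 0.1022]
eef_rot: [0.501, -0.499, 0.499, -0.501]
force: [2.9, 0.5, -0.3]
gripper_width: 0.0489
```

Call:
drive_tool(targets=[{"twist": [0, 0, 0], "offset": [0, 0, -0.001], "gripper": -1}, {"twist": [0, 0, 0], "offset": [0, 0, -0.002], "gripper": -1}, {"twist": [0, 0, 0], "offset": [0, 0, -0.002], "gripper": -1}])

```text
t: 47.95
position: [0.5196, 0.0487, 0.0993]
eef_rot: [0.501, -0.499, 0.499, -0.501]
force: [5.8, -0.0, 1.9]
gripper_width: 0.0489
```

Call:
drive_tool(targets=[{"twist": [0, 0, 0], "offset": [0.001, 0, 0.001], "gripper": -1}, {"twist": [0, 0, 0], "offset": [0.002, 0, 0.001], "gripper": -1}, {"twist": [0, 0, 0], "offset": [0.002, 0, 0.001], "gripper": -1}])

```text
t: 48.32
position: [0.52, 0.0486, 0.0993]
eef_rot: [-0.5, 0.5, -0.5, 0.5]
force: [5.3, 0.7, -0.1]
gripper_width: 0.0484
```

```bash
python3 - <<'E'
from h import *
print(state()['position'],state()['force'])
im=grab_frame('scene')[:,:,::-1]; crop(im,290,120,410,250,5,'pics/s12.png')
im=grab_frame('side')[:,:,::-1]; crop(im,220,150,350,260,5,'pics/d12.png')
E
```

```text
[0.520006   0.04860674 0.09932914] [ 5.31896706  0.70537508 -0.12869288]
```

View pics/s12.png

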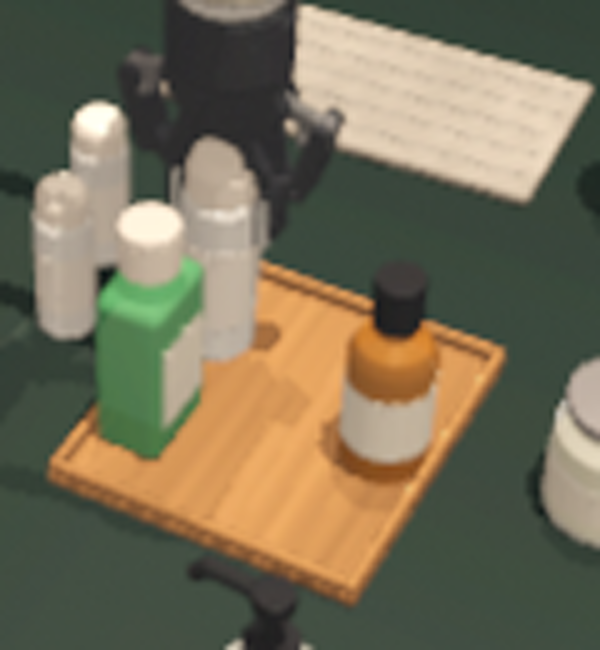

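View pics/d12.png

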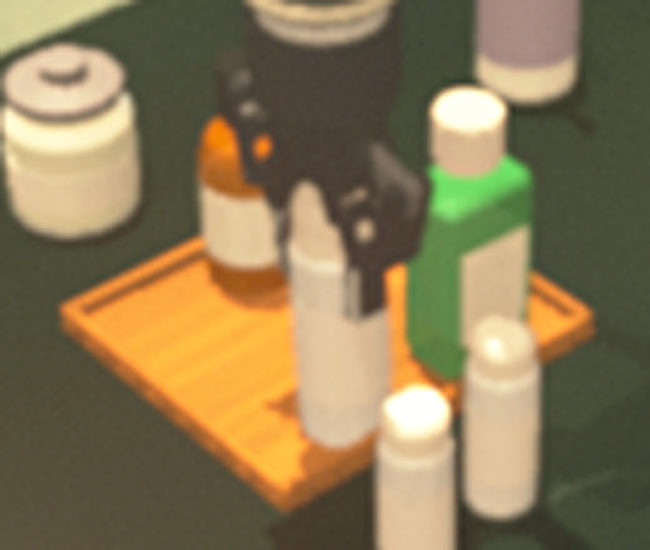

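Call:
drive_tool(targets=[{"twist": [0, 0, 0], "offset": [0.001, 0, 0.001], "gripper": -1}, {"twist": [0, 0, 0], "offset": [0.002, 0, 0.001], "gripper": -1}, {"twist": [0, 0, 0], "offset": [0.002, 0, 0.001], "gripper": -1}])

```text
t: 48.8
position: [0.5205, 0.0486, 0.0997]
eef_rot: [0.499, -0.501, 0.501, -0.499]
force: [2.3, -0.2, -2.5]
gripper_width: 0.0487
```

Call:
drive_tool(targets=[{"twist": [0, 0, 0], "offset": [0, 0, 0], "gripper": -1}, {"twist": [0, 0, 0], "offset": [0, 0, 0], "gripper": -1}, {"twist": [0, 0, 0], "offset": [0, 0, 0], "gripper": -1}])

```text
t: 49.18
position: [0.5206, 0.0486, 0.0999]
eef_rot: [0.499, -0.5, 0.5, -0.5]
force: [0.5, 0.4, -1.9]
gripper_width: 0.0486
```

Call:
drive_tool(targets=[{"twist": [0, 0, 0], "offset": [0, 0, -0.001], "gripper": -1}, {"twist": [0, 0, 0], "offset": [0, 0, -0.002], "gripper": -1}, {"twist": [0, 0, 0], "offset": [0, 0, -0.002], "gripper": -1}])

```text
t: 49.55
position: [0.5209, 0.0485, 0.0994]
eef_rot: [-0.5, 0.5, -0.5, 0.5]
force: [-3.9, 0.1, 7.1]
gripper_width: 0.0485
```

Now it is in firm contact with the floor, so I release it and rise clear.

Call:
drive_tool(targets=[{"twist": [0, 0, 0], "offset": [0, 0, 0.001], "gripper": -1}, {"twist": [0, 0, 0], "offset": [0, 0, 0.001], "gripper": 0.2}, {"twist": [0, 0, 0], "offset": [0, 0, 0.001], "gripper": 0.6}, {"twist": [0, 0, 0], "offset": [0, 0, 0.001], "gripper": 1}, {"twist": [0, 0, 0], "offset": [0, 0, 0.003], "gripper": 1}, {"twist": [0, 0, 0], "offset": [0, 0, 0.03], "gripper": 1}, {"twist": [0, 0, 0], "offset": [0, 0, 0.07], "gripper": 1}, {"twist": [0, 0, 0], "offset": [0, 0, 0.12], "gripper": 1}, {"twist": [0, 0, 0], "offset": [0.02, 0, 0.18], "gripper": 1}, {"twist": [0, 0, 0], "offset": [0.04, 0, 0.24], "gripper": 1}, {"twist": [0, 0, 0], "offset": [0.06, 0, 0.3], "gripper": 1}, {"twist": [0, 0, 0], "offset": [0.06, 0, 0.33], "gripper": 1}, {"twist": [0, 0, 0], "offset": [0.06, 0, 0.33], "gripper": 1}, {"twist": [0, 0, 0], "offset": [0.06, 0, 0.33], "gripper": 1}])

```text
t: 51.3
position: [0.581, 0.0486, 0.4268]
eef_rot: [0.499, -0.5, 0.5, -0.5]
force: [-0.1, 0.5, -0.8]
gripper_width: 0.0856
```

```bash
python3 - <<'E'
from h import *
C,im=shot('w13'); crop(im[:,:,::-1],180,110,460,260,2.8,"pics/w13c.png")
s=grab_frame('scene')[:,:,::-1].copy(); cv2.imwrite("pics/s13.png",s); crop(s,280,110,440,250,5,'pics/s13c.png')
d=grab_frame('side')[:,:,::-1].copy(); crop(d,130,110,350,345,2.5,'pics/d13.png')
E
```

```text
(no output)
```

View pics/w13c.png

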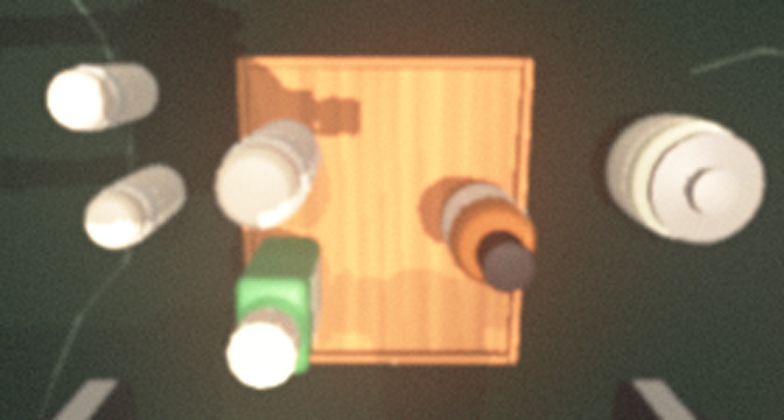

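View pics/s13c.png

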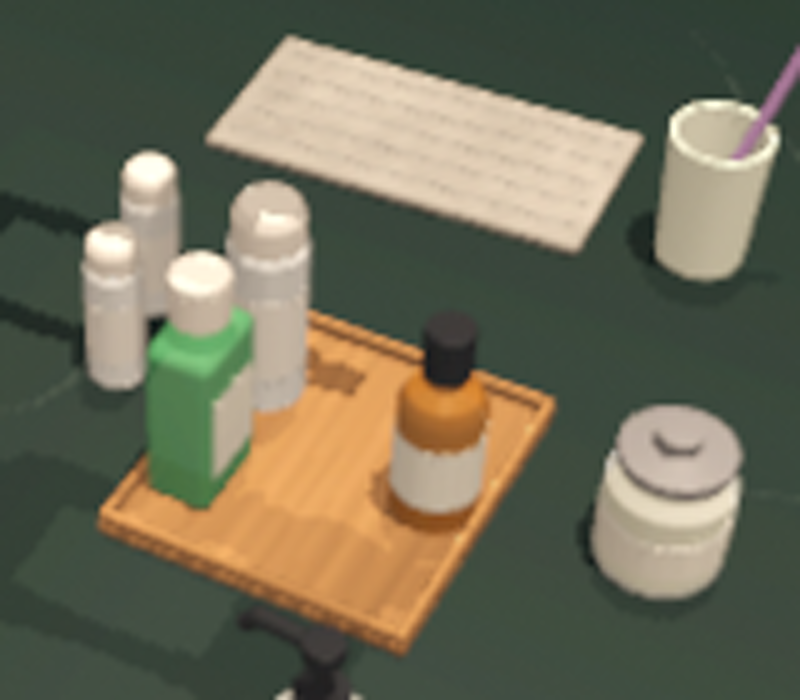

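View pics/d13.png

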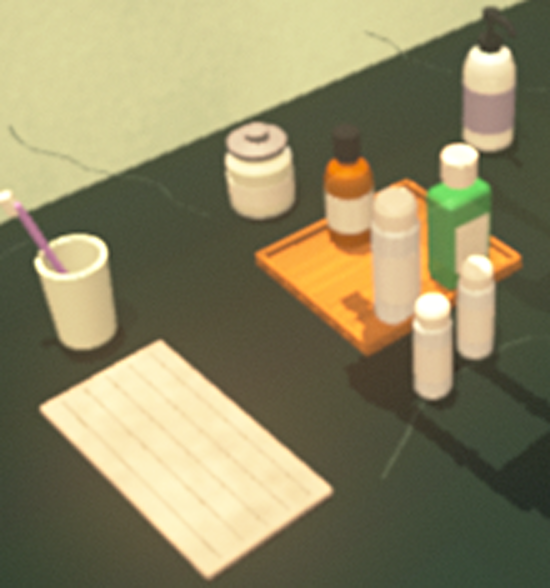

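View pics/s13.png

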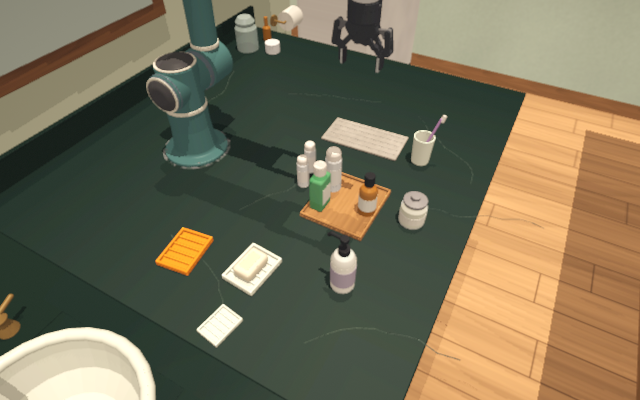

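All three bottles stand upright on the tray in their former places, the soap is in the big white dish, and the pump, candle and tumbler have not moved. I hand it in.

```bash
python3 - <<'E'
from h import *
a=cv2.imread("pics/scene0.png");b=cv2.imread("pics/s13.png")
def cm(im,lo,hi,x0,y0,x1,y1):
    m=cv2.inRange(cv2.cvtColor(im,cv2.COLOR_BGR2HSV)[y0:y1,x0:x1],lo,hi);M=cv2.moments(m);return round(M['m10']/M['m00']+x0,2),round(M['m01']/M['m00']+y0,2),int(M['m00']/255)
for n,r in [("rinse green",((40,80,40),(85,255,255),305,165,335,215)),("lotion amber",((5,170,60),(16,255,200),358,170,380,218))]:
    print(n,cm(a,*r),cm(b,*r))
print(sign_off())
E
```

```text
rinse green (317.27, 190.59, 533) (317.5, 190.7, 527)
lotion amber (367.1, 198.89, 216) (367.26, 198.9, 210)
the job is handed in; nothing more can be done
None
```

The job is done and handed in after about 51 s of the 150 s allowed. I stood the can, rinse and lotion on the mat, laid the soap in the large white dish, then put the lotion, rinse and can back on the tray.

- **Bottles:** All three stand upright where they were. In the scene camera the rinse and lotion are within 0.25 px of their start. The can looks within about 1–2 mm by eye.
- **Soap:** It lies flat and lengthwise on the ribs, inside the rim. Its yaw is within about 1° of the dish's.
- **Bystanders:** The dispenser, candle jar and tumbler look unmoved in the last pictures. So do the two small cans and the other two dishes.
- **One disagreement:** While setting the can down I felt about 6 N sideways, most likely its base against the tray's near wall. I moved it about 2 mm inward until the force was gone, then released it. It may therefore stand 1–3 mm from its exact spot.
- **Calibration:** The side camera read tray positions about 8 mm off from the other two, so I used the wrist and scene cameras for the tray and dish positions.

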